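# Dial open the hardware lock box

### The job

Open the workshop's lock box. Read its dial as a clock (the black knob is the hand, the long white mark with the block is twelve): turn it anticlockwise past 8 o'clock once and stop on 8 the second time, turn back clockwise past 11 o'clock once and stop on 11 the second time, then turn slowly anticlockwise until you feel it come up against its stop, and do not force it there. Then let go of the knob, slide the lid open all the way by its handle, and leave the things standing around where they are.

Things in the scene. Friction and masses are not known exactly. Their poses are not given: they have to be found in the camera images.
- lockbox: fixed dark steel lock box, 160 (x) x 330 (y) x 75 mm high, origin under its centre, z up. The dial lock fills its +y half (flat top at 75 mm), the sliding aluminium lid covers its -y half. It stands at any yaw within about 20 degrees.
- dial_centre (a point): centre of the dial's top face, on its vertical axis: 90 mm towards +y from the lock box's origin, 84 mm above its underside. The dial is an aluminium disc 88 mm across, 8 mm thick, with a steel hub 24 mm across and 4 mm high. It turns with 0.04 to 0.15 N m of drag, a little uneven, from the wheels inside.
- twelve (a point): the white block at the dial's twelve o'clock, 71 mm from the dial's axis towards the lock box's +x. Twelve white hour marks are painted round the dial; three o'clock is towards the lock box's -y; clockwise is as seen from above. Each number must be met within about 7 degrees, arriving in the stated direction; if one is overrun, dial again from the beginning.
- dial (a joint): angle of the dial in rad, growing clockwise and counting on over full turns of 6.283; 0 is the knob at twelve o'clock, each hour is 0.524 (8 o'clock is -2.094 and 11 o'clock -0.524, or any whole number of turns away). It starts between 9 and just past 12 o'clock. The dial carries two hidden wheels round, each after nearly a turn of lost motion, so the passes are needed.
- knob (a point): centre, half-way up, of the black cylindrical crank knob on the dial, 16 mm across and 37 mm high, standing upright on the dial's top face 34 mm from the dial's axis. It spins freely on its own pin, so the hand need not turn as it is carried round the circle. It is the hand of the clock.
- latch: spring latch in the lock box, seen as a brass pin in a dark slot on the lock's top. Its origin is at the lock box's origin while locked (within 2 mm); once the numbers are set and the last turn reaches the stop it springs 7 mm to the lock box's +x, blocks the dial (hard stop, 0.07 rad play) and frees the lid. More than 25 N on it, from dial (36 mm from its axis) or lid, bends it.
- latch_pin (a point): top of the latch's brass pin, 6 mm across, at x = -70, y = 25 mm, 80 mm up in the lock box's frame while locked. Where on the last anticlockwise turn the dial meets its stop differs from day to day: somewhere between 8 and 5 o'clock, to be found by feel.
- lid (a joint): how far the lid has slid open, m: 0 shut, 0.10 fully open (hard stop). It slides towards the lock box's -y with about 3 N of friction and cannot move until the latch has dropped.
- lid_handle (a point): centre of the lid's handle, an upright aluminium bar 60 mm long (x), 12 mm thick (y) and 32 mm high that rises from the lid's top face (74 mm above the lock box's underside); 90 mm above the underside, and 35 mm towards -y from the lock box's origin when shut.
- pipe_piece: loose bystander: grey pipe offcut standing up, 32 mm across, 60 mm high; origin under its centre
- glue: loose bystander: small white bottle, 48 mm across, 85 mm high; origin under its centre
- screwdriver: loose bystander: screwdriver lying flat before the lock box
- cup: loose bystander: clear cup, 68 mm across, 70 mm high; origin under its centre
- elbow: loose bystander: grey pipe elbow lying flat, legs 40 mm
- wrench: loose bystander: wrench lying flat
- carton: loose bystander: white paper carton 110 x 220 x 60 mm; origin under its centre

How it is judged:
By the outcome, as a careful person would: the job done as asked, in the order asked, and still so for the second after the job is handed in, with the robot touching nothing.
It also fails if it takes over 72 s, if anything falls off the work surface, if the arm or the gripper's body presses on something with over 40 N, if the wrist force passes 120 N, or if a joint passes its speed limit or range.

### The arm

A 6-joint arm with a two-finger parallel gripper is mounted at the origin on the work surface. World frame = base frame: x ahead of the robot, y to its left, z up, the work surface at z = 0. Lengths are in m, angles in rad, forces in N, time in s.
With the tool pointing down it reaches from about 0.375 to 0.9 m from the base axis. Payload 3.1 kg.
Tool frame: the origin (TCP) lies on the centre line of the jaws, within the pads' length; the fingertips stand 19 mm ahead of it and the grasp point (between the pads) is the TCP; z points along the fingers, y is the direction in which the jaws open and shut (so a half turn about z gives the same grasp; the last joint's range is limited). The gripper opens to 85 mm and grips with 20 to 120 N. Pads are 22 mm wide; open, the fingers measure 114 mm over their backs; the gripper's body (76 mm by 85 mm) begins 54 mm behind the grasp point. The pads swing forward as they close: fully open they stand 13 mm farther back than shut.
Start: joints at [-1.385, 0.527, 1.433, -0, 1.181, -0.178], TCP at [0.223, -0.584, 0.25] pointing down, gripper open.
Joint ranges: [-3.08, 3.08], [-0.75, 2.2], [0.22, 2.44], [-1.43, 4.57], [0, 2.65], [-2.85, 2.85]. Speed limits (rad/s): [2.79, 2.79, 3.14, 3.14, 3.14, 3.14].

### API

Orientations are given as a rotation vector (axis times angle).
In Python, from rig import env gives the robot as it stands.
- The arm moves only by the tool send_rows, never from a script. Its argument "motion" is a list of rows, each an object of numbers: "jaw": the opening, from 0 (shut) to 1 (fully open); "x", "y", "z": the shift along the world's x, y, z in cm; "turn": the turn about the world's z in degrees. In form: [{"jaw": .., "x": .., "y": .., "z": .., "turn": ..}, ...]. A call has 1 to 12 rows; each row shifts and turns the commanded pose from where the row before left it; what a row does not reach is not made up. A row lasts 1/12 s, in which the tool goes at most 41.7 mm and 7.16 degrees, less where a joint would pass 70% of its speed; a pose out of reach is approached as far as the arm can. A call with a gripper value outside its range is refused whole. The fingers move at their own pace and stop on an object; "squeeze" is the grip in N (left out, the last holds). Time passes only in rows, so rows that do not move let the fingers close. It gives the time, the measured TCP pose, the force and the opening at its end, in the units of the state.
- env.get_obs(): the state, without advancing time (a new reading comes with each control period).
- env.get_image(name): name is "scene" or "top" or "wrist"; returns the picture (384x512x3 uint8, red, green, blue); there is no depth.
- env.camera_info(name): a dict with "mtx" (3x3 intrinsics, pixels), "world_from_camera" (4x4, takes a point from camera to world coordinates). Camera axes: x right, y down, z forward; pixel columns grow to the right and rows downward; lengths in m; the calibration is good to about 2 mm. A picture is of the moment at which its call begins: read the wrist's pose just before it. camera_info takes no time and is no camera call; for the wrist camera it gives the pose at the moment of the call.
- env.finish_job(): hands the job in, once; it reports no verdict.
The state is a dict: "time": time; "qpos": joint angles; "joint_velocities": joint speeds; "joint_efforts": joint torques, N m; "tool_pos": TCP position; "tool_rot": TCP orientation; "contact_force": force on the tool from outside, world axes, zero at the start; "moment": the same for the moment, N m; "gripper_width": opening from 0.0 (shut) to 1.0 (fully open).
Only numpy, scipy, OpenCV 4.12 (cv2) and the standard library are available. Lean on these libraries where they do the work, as an engineer would, in place of code of your own. Each camera call takes 0.05 s, during which the arm holds its last target.

## Working session

There is one attempt and no reset: what is moved stays moved. The work goes in short steps, Python scripts to look and compute and a tool call to move; the robot and the scene stay as the last step left them, time stands still between calls to the robot, and variables do not carry over. Pictures are saved under pics/ and viewed, and the job is handed in when it is done.

Besides the shell and the picture viewer there is one more tool, called after ">>>" as name(argument=value, ...) on one line, values as JSON. send_rows: Moves the arm, as the interface text tells. Its arguments: {"type":"object","properties":{"motion":{"type":"array"},"squeeze":{"type":"number"}},"required":["motion"]}

```bash
mkdir -p pics; ls
python3 - <<'E'
from rig import env
import cv2
print(env.get_obs())
for n in ("scene","top","wrist"):
    ci=env.camera_info(n); print(n,ci)
    cv2.imwrite(f"pics/{n}0.png",cv2.cvtColor(env.get_image(n),cv2.COLOR_RGB2BGR))
E
```

```text
pics
{'time': 0.0, 'qpos': array([-1.38450389e+00,  5.28462238e-01,  1.43388729e+00, -1.14499639e-05,
        1.18137693e+00, -1.78518685e-01]), 'joint_velocities': array([ 1.68475748e-03, -2.08154986e-03, -6.42496565e-05, -1.10586759e-03,
        9.61905187e-04,  1.30009292e-04]), 'joint_efforts': array([ 1.01892390e-03, -4.42343366e+01, -1.78022271e+01,  1.27412086e-06,
        8.52082012e-03, -1.17767620e-06]), 'tool_pos': array([ 0.22287231, -0.5832034 ,  0.24934075]), 'tool_rot': array([-3.08737461e+00, -5.69491228e-01,  2.96393141e-05]), 'contact_force': array([ 0.68449181, -1.22770484,  0.47598266]), 'moment': array([-0.01953739, -0.0105811 ,  0.02453099]), 'gripper_width': 0.9995276332456241}
scene {'mtx': array([[493.98332296,   0.        , 256.13750656],
       [  0.        , 493.98332296, 186.55948012],
       [  0.        ,   0.        ,   1.        ]]), 'world_from_camera': array([[ 0.12146767,  0.55969602, -0.8197475 ,  1.73811318],
       [ 0.99247553, -0.08131759,  0.09154107, -0.10809827],
       [-0.01542472, -0.82469862, -0.56536207,  0.90087473],
       [ 0.      
[... 215 characters left out ...]
orld_from_camera': array([[ 0.02755327, -0.98962058,  0.1410387 ,  0.39015413],
       [-0.99957796, -0.02857561, -0.00522813,  0.01846768],
       [ 0.00920414, -0.14083513, -0.98999028,  1.39003923],
       [ 0.        ,  0.        ,  0.        ,  1.        ]])}
wrist {'mtx': array([[345.74441632,   0.        , 250.08758733],
       [  0.        , 345.74441632, 193.65209503],
       [  0.        ,   0.        ,   1.        ]]), 'world_from_camera': array([[ 0.35666716, -0.89270233, -0.27544707,  0.29289198],
       [-0.93423043, -0.34126306, -0.10369682, -0.55673533],
       [-0.00142952,  0.29431628, -0.95570701,  0.3735354 ],
       [ 0.        ,  0.        ,  0.        ,  1.        ]])}
```

View pics/top0.png

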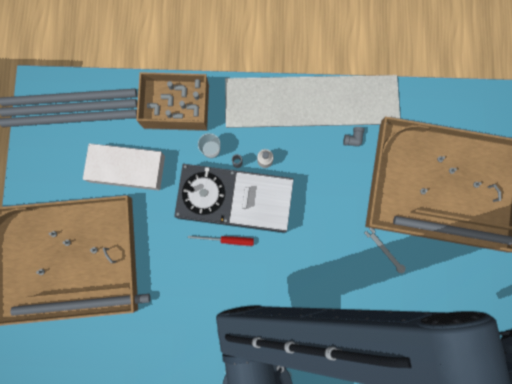

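View pics/scene0.png

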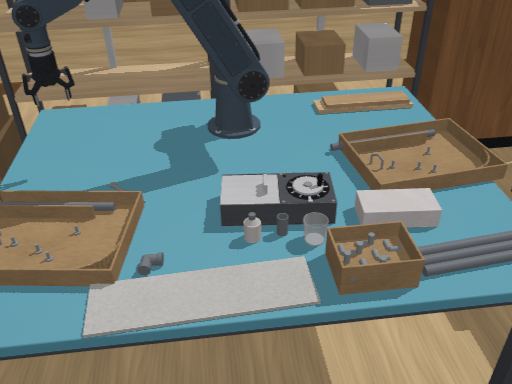

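Run:
```python
import cv2
im=cv2.imread('pics/top0.png')
cv2.imwrite('pics/topcrop.png',cv2.resize(im[60:260,150:370],None,fx=3,fy=3,interpolation=cv2.INTER_CUBIC)[:600,:800])
```

```text
(no output)
```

View pics/topcrop.png

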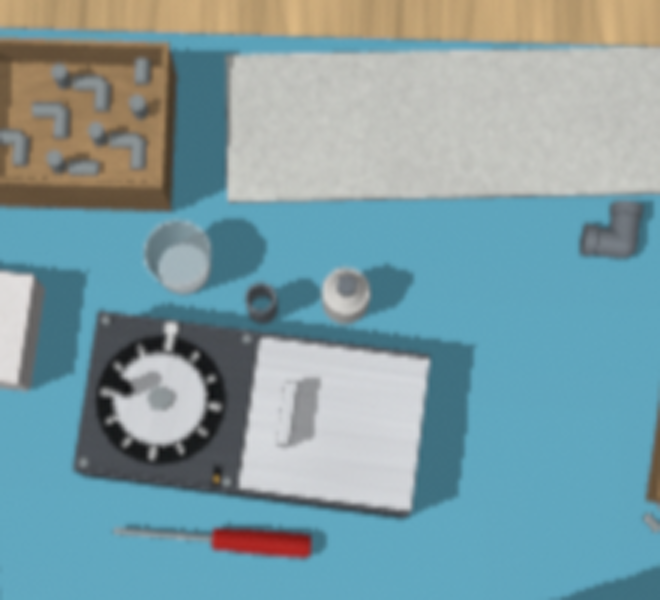

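```bash
cat > h.py <<'E'
import numpy as np, cv2
from rig import env
def ray(ci,p,z):
    K=ci["mtx"];T=ci["world_from_camera"]
    d=T[:3,:3]@np.linalg.inv(K)@np.array([p[0],p[1],1.]);o=T[:3,3]
    return o+d*(z-o[2])/d[2]
def proj(ci,P):
    T=np.linalg.inv(ci["world_from_camera"]);q=T[:3,:3]@np.array(P)+T[:3,3]
    q=ci["mtx"]@q;return q[:2]/q[2]
def snap(n,f):
    ci=env.camera_info(n);im=cv2.cvtColor(env.get_image(n),cv2.COLOR_RGB2BGR)
    cv2.imwrite(f"pics/{f}.png",im);return ci,im
E
python3 - <<'E'
from h import *
ci=env.camera_info("top");im=cv2.imread("pics/top0.png")
hsv=cv2.cvtColor(im,cv2.COLOR_BGR2HSV)
roi=np.zeros(im.shape[:2],np.uint8);roi[160:234,170:297]=1
dark=((hsv[...,2]<90)&(roi>0)).astype(np.uint8)
ys,xs=np.nonzero(dark);print(len(xs))
# points from crop by eye
f=lambda x,y:(150+x/3,60+y/3)
for n,p,z in [("hub",(161,398),.088),("twelve",(171,330),.078),("cTL",(100,313),.075),("cBL",(76,471),.075),("cTR",(429,357),.074),("cBR",(409,515),.074),("handle top",(290,413),.106),("pin",(217,478),.08),("knobtop",(119,384),.121)]:
    print(n,np.round(ray(ci,f(*p),z),4))
E
```

```text
1937
hub [0.5669 0.1703 0.088 ]
twelve [0.6359 0.1647 0.078 ]
cTL [0.6514 0.2356 0.075 ]
cBL [0.495  0.2509 0.075 ]
cTR [ 0.6171 -0.0894  0.074 ]
cBR [ 0.4616 -0.0727  0.074 ]
handle top [0.5536 0.0448 0.106 ]
pin [0.4917 0.1138 0.08  ]
knobtop [0.5746 0.2066 0.121 ]
```

>>> send_rows(motion=[{"jaw": 0.55, "x": 1.5, "y": 3.6, "z": 0, "turn": -1.35}, {"jaw": 0.55, "x": 1.5, "y": 3.6, "z": 0, "turn": -1.35}, {"jaw": 0.55, "x": 1.5, "y": 3.6, "z": 0, "turn": -1.35}, {"jaw": 0.55, "x": 1.5, "y": 3.6, "z": 0, "turn": -1.35}, {"jaw": 0.55, "x": 1.5, "y": 3.6, "z": 0, "turn": -1.35}, {"jaw": 0.55, "x": 1.5, "y": 3.6, "z": 0, "turn": -1.35}, {"jaw": 0.55, "x": 1.5, "y": 3.6, "z": 0, "turn": -1.35}, {"jaw": 0.55, "x": 1.5, "y": 3.6, "z": 0, "turn": -1.35}, {"jaw": 0.55, "x": 1.5, "y": 3.6, "z": 0, "turn": -1.35}, {"jaw": 0.55, "x": 1.5, "y": 3.6, "z": 0, "turn": -1.35}, {"jaw": 0.55, "x": 1.5, "y": 3.6, "z": 0, "turn": -1.35}, {"jaw": 0.55, "x": 1.5, "y": 3.6, "z": 0, "turn": -1.35}])

```text
time: 1.15
tool_pos: [0.4032, -0.15, 0.2503]
tool_rot: [-3.139, -0.126, -0.0]
contact_force: [1.4, -0.5, -0.4]
gripper_width: 0.549
```

>>> send_rows(motion=[{"jaw": 0.55, "x": 1.5, "y": 3.6, "z": 0, "turn": -1.35}, {"jaw": 0.55, "x": 1.5, "y": 3.6, "z": 0, "turn": -1.35}, {"jaw": 0.55, "x": 1.5, "y": 3.6, "z": 0, "turn": -1.35}, {"jaw": 0.55, "x": 1.5, "y": 3.6, "z": 0, "turn": -1.35}, {"jaw": 0.55, "x": 1.5, "y": 3.6, "z": 0, "turn": -1.35}, {"jaw": 0.55, "x": 1.5, "y": 3.6, "z": 0, "turn": -1.35}, {"jaw": 0.55, "x": 1.5, "y": 3.6, "z": 0, "turn": -1.35}, {"jaw": 0.55, "x": 1.5, "y": 3.6, "z": 0, "turn": -1.35}, {"jaw": 0.55, "x": 0, "y": 0, "z": 0, "turn": 0}])

```text
time: 1.9
tool_pos: [0.5254, 0.1419, 0.2504]
tool_rot: [-3.134, 0.159, -0.006]
contact_force: [-0.4, -0.2, 0.3]
gripper_width: 0.554
```

Run:
```python
from h import *
o=env.get_obs();print(o["time"],o["tool_pos"],o["tool_rot"],o["qpos"],o["gripper_width"],o["contact_force"])
ci,im=snap("wrist","w1")
for n,P in dict(hub=(.567,.170,.088),tw=(.636,.165,.08),knob=(.575,.2066,.121)).items(): print(n,proj(ci,P))
```

```text
1.9 [0.5254066  0.14194832 0.25043299] [-3.13431434  0.15913023 -0.00590501] [0.05700905 0.41718928 1.638891   0.0031864  1.08142523 1.72776687] 0.553843310099271 [-0.36862109 -0.24013123  0.30600436]
hub [211.50283965 134.10472893]
tw [207.20108901  44.47347375]
knob [155.35041556 133.92982085]
```

View pics/w1.png

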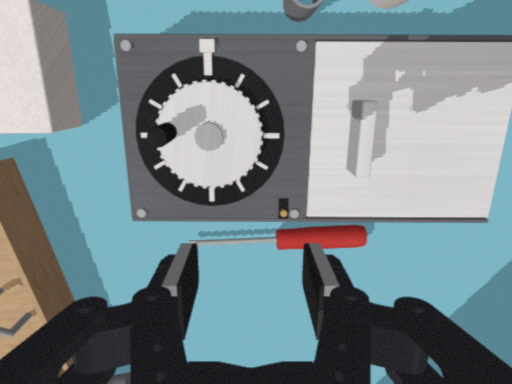

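Run:
```python
import cv2,numpy as np
im=cv2.imread('pics/w1.png')
c=im[30:230,110:320]
c=np.clip((c/255.)**0.5*255,0,255).astype(np.uint8)
cv2.imwrite('pics/w1c.png',cv2.resize(c,None,fx=3,fy=3,interpolation=cv2.INTER_CUBIC))
```

```text
(no output)
```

View pics/w1c.png

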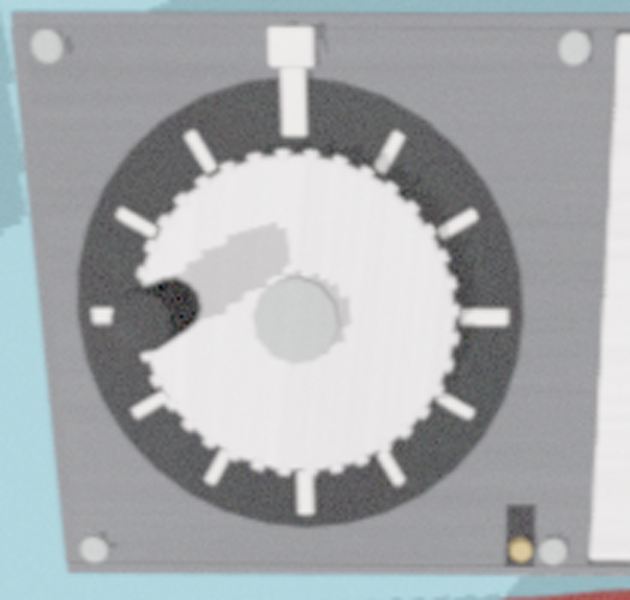

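Run:
```python
from h import *
o=env.get_obs()
ci=env.camera_info("wrist")
f=lambda x,y:(110+x/3,30+y/3)
R={}
for n,p,z in [("hub",(297,319),.088),("m12",(293,105),.0755),("m6",(306,492),.0755),("m3",(484,317),.0755),("m9",(101,316),.0755),("pin",(520,550),.08),("knobtop",(150,317),.121),("nad",(0,0),0),
 ("tl",(46,46),.0755),("tr",(574,47),.0755),("bl",(94,549),.0755),("br",(553,552),.0755)]:
    R[n]=ray(ci,f(*p),z);print(n,np.round(R[n],4))
for a,b in [("m6","m12"),("m3","m9"),("bl","tl"),("tr","tl"),("br","bl")]:
    d=R[b]-R[a];print(a,b,np.degrees(np.arctan2(d[1],d[0])),np.linalg.norm(d))
print((R["tl"]+R["tr"]+R["bl"]+R["br"])/4)
d=R["knobtop"]-R["hub"];print(np.hypot(*d[:2]),np.degrees(np.arctan2(d[1],d[0])))
```

```text
hub [0.5634 0.1692 0.088 ]
m12 [0.6191 0.1641 0.0755]
m6 [0.5102 0.1751 0.0755]
m3 [0.557  0.1174 0.0755]
m9 [0.5684 0.2265 0.0755]
pin [0.4868 0.1126 0.08  ]
knobtop [0.5715 0.2003 0.121 ]
nad [0.6663 0.2639 0.    ]
tl [0.6403 0.2275 0.0755]
tr [0.6259 0.0876 0.0755]
bl [0.4986 0.2422 0.0755]
br [0.4834 0.1023 0.0755]
m6 m12 -5.804703932544808 0.10948330935193114
m3 m9 84.05827426299425 0.10970076180643758
bl tl -5.94349081096793 0.1425053749562406
tr tl 84.10865692361797 0.14055897783668997
br bl 83.80638152779626 0.14072712481015806
[0.56205176 0.16490647 0.0755    ]
0.03216095663948389 75.41300675440836
```

>>> send_rows(motion=[{"jaw": 0.55, "x": 1.2, "y": 1.5, "z": -2, "turn": 0}, {"jaw": 0.55, "x": 1.2, "y": 1.5, "z": -2, "turn": 0}, {"jaw": 0.55, "x": 1.2, "y": 1.5, "z": -2, "turn": 0}, {"jaw": 0.5, "x": 1.0, "y": 1.5, "z": -2, "turn": 0}, {"jaw": 0.5, "x": 0, "y": 0, "z": 0, "turn": 0}, {"jaw": 0.5, "x": 0, "y": 0, "z": 0, "turn": 0}])

```text
time: 2.45
tool_pos: [0.5679, 0.1953, 0.1688]
tool_rot: [3.136, -0.166, -0.006]
contact_force: [0.4, 0.4, -0.2]
gripper_width: 0.498
```

Run:
```python
from h import *
o=env.get_obs();print(o["time"],o["tool_pos"],o["tool_rot"],o["gripper_width"],o["contact_force"])
ci,im=snap("wrist","w2")
c=np.clip((im/255.)**0.5*255,0,255).astype(np.uint8)
for P in [(.5642,.17,.088),(.572,.203,.121),(.572,.203,.084)]: print(proj(ci,P))
cv2.imwrite('pics/w2c.png',cv2.resize(c[:,80:432],None,fx=1.5,fy=1.5))
```

```text
2.45 [0.56786073 0.1952784  0.16878312] [ 3.13579376 -0.1664574  -0.00642699] 0.4978374346498292 [ 0.39561829  0.41383563 -0.16053342]
[290.06638346 212.4520811 ]
[234.50459966 226.612587  ]
[236.86486956 204.03602728]
```

View pics/w2c.png

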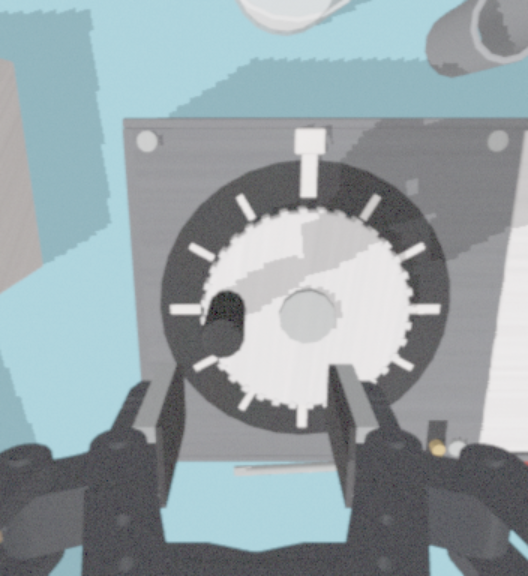

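Run:
```python
from h import *
ci=env.camera_info("wrist");im=cv2.imread("pics/w2.png")
f=lambda x,y:(80+x/1.5,y/1.5)
for n,p,z in [("hub",(308,315),.088),("knob",(222,340),.121),("kbase",(229,305),.084),("m12",(310,165),.0755),("m6",(302,416),.0755),("m3",(426,309),.0755),("m9",(185,309),.0755),("pin",(437,447),.08)]:
    print(n,np.round(ray(ci,f(*p),z),4))
```

```text
hub [0.5663 0.1725 0.088 ]
knob [0.5724 0.2064 0.121 ]
kbase [0.573  0.2055 0.084 ]
m12 [0.6268 0.1658 0.0755]
m6 [0.5109 0.1784 0.0755]
m3 [0.5588 0.1191 0.0755]
m9 [0.5703 0.226  0.0755]
pin [0.49   0.1159 0.08  ]
```

>>> send_rows(motion=[{"jaw": 0.5, "x": 0.45, "y": 1.0, "z": 0, "turn": 0}, {"jaw": 0.5, "x": 0, "y": 0, "z": -1.5, "turn": 0}, {"jaw": 0.5, "x": 0, "y": 0, "z": -1.5, "turn": 0}, {"jaw": 0.5, "x": 0, "y": 0, "z": -1.5, "turn": 0}, {"jaw": 0.5, "x": 0, "y": 0, "z": -1.0, "turn": 0}, {"jaw": 0.5, "x": 0, "y": 0, "z": 0, "turn": 0}, {"jaw": 0.5, "x": 0, "y": 0, "z": 0, "turn": 0}])

```text
time: 3.08
tool_pos: [0.5737, 0.206, 0.1158]
tool_rot: [-3.137, 0.168, -0.0]
contact_force: [-0.0, -0.6, 0.1]
gripper_width: 0.499
```

Run:
```python
from h import *
o=env.get_obs();print(o["time"],o["tool_pos"],o["tool_rot"],o["gripper_width"],o["contact_force"])
ci,im=snap("wrist","w3")
c=np.clip((im/255.)**0.5*255,0,255).astype(np.uint8)
cv2.imwrite('pics/w3c.png',cv2.resize(c[:,80:432],None,fx=1.5,fy=1.5))
```

```text
3.0833 [0.57367019 0.20596433 0.11580126] [-3.13703840e+00  1.67882914e-01 -4.09944762e-04] 0.4988375411793013 [-0.04523591 -0.60830703  0.07306602]
```

View pics/w3c.png

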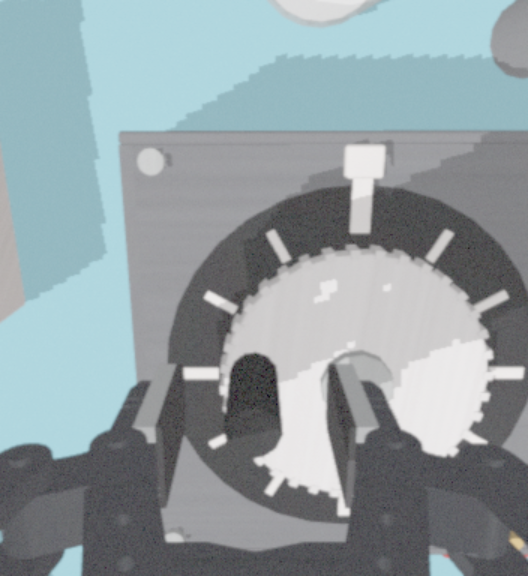

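>>> send_rows(motion=[{"jaw": 0.1, "x": 0, "y": 0, "z": 0, "turn": 0}, {"jaw": 0.1, "x": 0, "y": 0, "z": 0, "turn": 0}, {"jaw": 0.1, "x": 0, "y": 0, "z": 0, "turn": 0}, {"jaw": 0.1, "x": 0, "y": 0, "z": 0, "turn": 0}, {"jaw": 0.1, "x": 0, "y": 0, "z": 0, "turn": 0}], squeeze=35)

```text
time: 3.55
tool_pos: [0.5743, 0.2066, 0.1164]
tool_rot: [-3.136, 0.167, -0.003]
contact_force: [-0.8, 1.3, 5.9]
gripper_width: 0.174
```

Run:
```python
from h import *
o=env.get_obs();print(o["time"],o["tool_pos"],o["gripper_width"],o["contact_force"],o["moment"])
ci,im=snap("top","t4")
cv2.imwrite('pics/t4c.png',cv2.resize(im[140:240,160:300],None,fx=5,fy=5))
```

```text
3.55 [0.57425677 0.20659549 0.11644784] 0.17355772288249474 [-0.84620632  1.33688281  5.88714705] [0.22814494 0.07751135 0.00634322]
```

View pics/t4c.png

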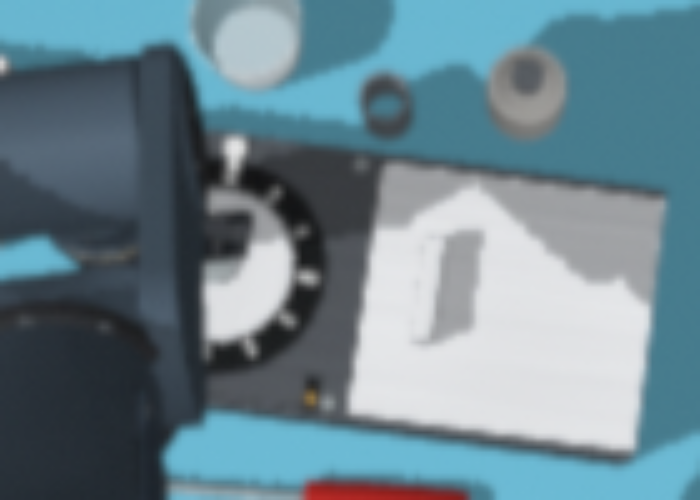

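```bash
cat > gen.py <<'E'
import sys,math,json
# usage: gen.py cx cy x0 y0(cm cmd) phi angles...
def gen(cx,cy,x,y,phis,r=3.4):
    rows=[]
    for p in phis:
        X=round(cx+r*math.cos(math.radians(p)),2);Y=round(cy+r*math.sin(math.radians(p)),2)
        rows.append({"jaw":0.1,"x":round(X-x,2),"y":round(Y-y,2),"z":0,"turn":0});x,y=X,Y
    print(json.dumps(rows));print(x,y)
a=[float(v) for v in sys.argv[1:5]];p0,p1,n=map(float,sys.argv[5:8]);n=int(n)
gen(*a,[p0+(p1-p0)*(i+1)/n for i in range(n)])
E
python3 gen.py 56.6 17.33 57.35 20.6 76 136 6
```

```text
[{"jaw": 0.1, "x": -0.51, "y": 0.12, "z": 0, "turn": 0}, {"jaw": 0.1, "x": -0.6, "y": -0.01, "z": 0, "turn": 0}, {"jaw": 0.1, "x": -0.58, "y": -0.11, "z": 0, "turn": 0}, {"jaw": 0.1, "x": -0.55, "y": -0.21, "z": 0, "turn": 0}, {"jaw": 0.1, "x": -0.51, "y": -0.31, "z": 0, "turn": 0}, {"jaw": 0.1, "x": -0.45, "y": -0.39, "z": 0, "turn": 0}]
54.15 19.69
```

>>> send_rows(motion=[{"jaw": 0.1, "x": -0.51, "y": 0.12, "z": 0, "turn": 0}, {"jaw": 0.1, "x": -0.6, "y": -0.01, "z": 0, "turn": 0}, {"jaw": 0.1, "x": -0.58, "y": -0.11, "z": 0, "turn": 0}, {"jaw": 0.1, "x": -0.55, "y": -0.21, "z": 0, "turn": 0}, {"jaw": 0.1, "x": -0.51, "y": -0.31, "z": 0, "turn": 0}, {"jaw": 0.1, "x": -0.45, "y": -0.39, "z": 0, "turn": 0}])

```text
time: 4.1
tool_pos: [0.5432, 0.1981, 0.1164]
tool_rot: [-3.134, 0.168, -0.009]
contact_force: [4.5, 4.1, 4.7]
gripper_width: 0.169
```

```bash
python3 - <<'E'
from h import *
o=env.get_obs();print(o["time"],o["tool_pos"],o["gripper_width"],o["contact_force"],o["moment"])
E
python3 gen.py 56.6 17.33 54.15 19.69 136 256 10
```

```text
4.1 [0.54323779 0.19811689 0.11642227] 0.16943936869087423 [4.53921913 4.06003966 4.725706  ] [ 0.79932929 -0.77001821 -0.00359458]
[{"jaw": 0.1, "x": -0.43, "y": -0.56, "z": 0, "turn": 0}, {"jaw": 0.1, "x": -0.31, "y": -0.64, "z": 0, "turn": 0}, {"jaw": 0.1, "x": -0.18, "y": -0.69, "z": 0, "turn": 0}, {"jaw": 0.1, "x": -0.02, "y": -0.71, "z": 0, "turn": 0}, {"jaw": 0.1, "x": 0.12, "y": -0.7, "z": 0, "turn": 0}, {"jaw": 0.1, "x": 0.27, "y": -0.66, "z": 0, "turn": 0}, {"jaw": 0.1, "x": 0.4, "y": -0.59, "z": 0, "turn": 0}, {"jaw": 0.1, "x": 0.51, "y": -0.49, "z": 0, "turn": 0}, {"jaw": 0.1, "x": 0.6, "y": -0.38, "z": 0, "turn": 0}, {"jaw": 0.1, "x": 0.67, "y": -0.24, "z": 0, "turn": 0}]
55.78 14.03
```

>>> send_rows(motion=[{"jaw": 0.1, "x": -0.43, "y": -0.56, "z": 0, "turn": 0}, {"jaw": 0.1, "x": -0.31, "y": -0.64, "z": 0, "turn": 0}, {"jaw": 0.1, "x": -0.18, "y": -0.69, "z": 0, "turn": 0}, {"jaw": 0.1, "x": -0.02, "y": -0.71, "z": 0, "turn": 0}, {"jaw": 0.1, "x": 0.12, "y": -0.7, "z": 0, "turn": 0}, {"jaw": 0.1, "x": 0.27, "y": -0.66, "z": 0, "turn": 0}, {"jaw": 0.1, "x": 0.4, "y": -0.59, "z": 0, "turn": 0}, {"jaw": 0.1, "x": 0.51, "y": -0.49, "z": 0, "turn": 0}, {"jaw": 0.1, "x": 0.6, "y": -0.38, "z": 0, "turn": 0}, {"jaw": 0.1, "x": 0.67, "y": -0.24, "z": 0, "turn": 0}])

```text
time: 4.93
tool_pos: [0.5544, 0.1416, 0.1161]
tool_rot: [-3.135, 0.169, 0.011]
contact_force: [-3.8, 2.6, 14.4]
gripper_width: 0.169
```

```bash
python3 - <<'E'
from h import *
o=env.get_obs();print(o["time"],o["tool_pos"],o["gripper_width"],o["contact_force"],o["moment"])
E
python3 gen.py 56.6 17.33 55.78 14.03 256 376 10;python3 gen.py 56.6 17.33 0 0 375 376 1
```

```text
4.9333 [0.55439692 0.14157991 0.11610736] 0.16910374661187438 [-3.75899121  2.63836479 14.37633852] [0.61157734 0.7575125  0.00249329]
[{"jaw": 0.1, "x": 0.7, "y": -0.1, "z": 0, "turn": 0}, {"jaw": 0.1, "x": 0.71, "y": 0.05, "z": 0, "turn": 0}, {"jaw": 0.1, "x": 0.68, "y": 0.2, "z": 0, "turn": 0}, {"jaw": 0.1, "x": 0.63, "y": 0.33, "z": 0, "turn": 0}, {"jaw": 0.1, "x": 0.55, "y": 0.46, "z": 0, "turn": 0}, {"jaw": 0.1, "x": 0.43, "y": 0.56, "z": 0, "turn": 0}, {"jaw": 0.1, "x": 0.31, "y": 0.64, "z": 0, "turn": 0}, {"jaw": 0.1, "x": 0.18, "y": 0.69, "z": 0, "turn": 0}, {"jaw": 0.1, "x": 0.02, "y": 0.71, "z": 0, "turn": 0}, {"jaw": 0.1, "x": -0.12, "y": 0.7, "z": 0, "turn": 0}]
59.87 18.27
[{"jaw": 0.1, "x": 59.87, "y": 18.27, "z": 0, "turn": 0}]
59.87 18.27
```

>>> send_rows(motion=[{"jaw": 0.1, "x": 0.7, "y": -0.1, "z": 0.1, "turn": 0}, {"jaw": 0.1, "x": 0.71, "y": 0.05, "z": 0, "turn": 0}, {"jaw": 0.1, "x": 0.68, "y": 0.2, "z": 0, "turn": 0}, {"jaw": 0.1, "x": 0.63, "y": 0.33, "z": 0, "turn": 0}, {"jaw": 0.1, "x": 0.55, "y": 0.46, "z": 0, "turn": 0}, {"jaw": 0.1, "x": 0.43, "y": 0.56, "z": 0, "turn": 0}, {"jaw": 0.1, "x": 0.31, "y": 0.64, "z": 0, "turn": 0}, {"jaw": 0.1, "x": 0.18, "y": 0.69, "z": 0, "turn": 0}, {"jaw": 0.1, "x": 0.02, "y": 0.71, "z": 0, "turn": 0}, {"jaw": 0.1, "x": -0.12, "y": 0.7, "z": 0, "turn": 0}])

```text
time: 5.77
tool_pos: [0.6, 0.1803, 0.1165]
tool_rot: [3.133, -0.166, 0.004]
contact_force: [3.6, -5.7, 2.6]
gripper_width: 0.171
```

```bash
python3 - <<'E'
from h import *
o=env.get_obs();print(o["time"],o["tool_pos"],o["gripper_width"],o["contact_force"],o["moment"])
E
python3 gen.py 56.6 17.33 59.87 18.27 376 448 6
```

```text
5.7667 [0.59995414 0.18032222 0.1165364 ] 0.17141006217286317 [ 3.59080942 -5.70338134  2.61307711] [-0.99770734 -0.55842944  0.05647609]
[{"jaw": 0.1, "x": -0.27, "y": 0.66, "z": 0, "turn": 0}, {"jaw": 0.1, "x": -0.4, "y": 0.59, "z": 0, "turn": 0}, {"jaw": 0.1, "x": -0.51, "y": 0.49, "z": 0, "turn": 0}, {"jaw": 0.1, "x": -0.6, "y": 0.38, "z": 0, "turn": 0}, {"jaw": 0.1, "x": -0.67, "y": 0.24, "z": 0, "turn": 0}, {"jaw": 0.1, "x": -0.7, "y": 0.1, "z": 0, "turn": 0}]
56.72 20.73
```

>>> send_rows(motion=[{"jaw": 0.1, "x": -0.27, "y": 0.66, "z": 0, "turn": 0}, {"jaw": 0.1, "x": -0.4, "y": 0.59, "z": 0, "turn": 0}, {"jaw": 0.1, "x": -0.51, "y": 0.49, "z": 0, "turn": 0}, {"jaw": 0.1, "x": -0.6, "y": 0.38, "z": 0, "turn": 0}, {"jaw": 0.1, "x": -0.67, "y": 0.24, "z": 0, "turn": 0}, {"jaw": 0.1, "x": -0.7, "y": 0.1, "z": 0, "turn": 0}, {"jaw": 0.1, "x": 0, "y": 0, "z": 0, "turn": 0}, {"jaw": 0.1, "x": 0, "y": 0, "z": 0, "turn": 0}, {"jaw": 0.1, "x": 0, "y": 0, "z": 0, "turn": 0}])

```text
time: 6.52
tool_pos: [0.5679, 0.2074, 0.1165]
tool_rot: [-3.137, 0.167, -0.002]
contact_force: [4.0, -0.1, 3.1]
gripper_width: 0.169
```

```bash
python3 - <<'E'
from h import *
o=env.get_obs();print(o["time"],o["tool_pos"],o["gripper_width"],o["contact_force"],o["moment"])
ci,im=snap("wrist","w5")
c=np.clip((im/255.)**0.5*255,0,255).astype(np.uint8)
cv2.imwrite('pics/w5c.png',cv2.resize(c[:,80:432],None,fx=1.5,fy=1.5))
E
python3 gen.py 56.6 17.33 56.72 20.73 448 472 6
```

```text
6.5167 [0.56788162 0.20740679 0.11652997] 0.16927505628480363 [ 3.95494785 -0.09172348  3.09379888] [ 7.59172368e-02 -6.72683662e-01 -2.05189221e-04]
[{"jaw": 0.1, "x": -0.24, "y": 0.0, "z": 0, "turn": 0}, {"jaw": 0.1, "x": -0.24, "y": -0.02, "z": 0, "turn": 0}, {"jaw": 0.1, "x": -0.23, "y": -0.03, "z": 0, "turn": 0}, {"jaw": 0.1, "x": -0.23, "y": -0.05, "z": 0, "turn": 0}, {"jaw": 0.1, "x": -0.23, "y": -0.07, "z": 0, "turn": 0}, {"jaw": 0.1, "x": -0.22, "y": -0.08, "z": 0, "turn": 0}]
55.33 20.48
```

View pics/w5c.png

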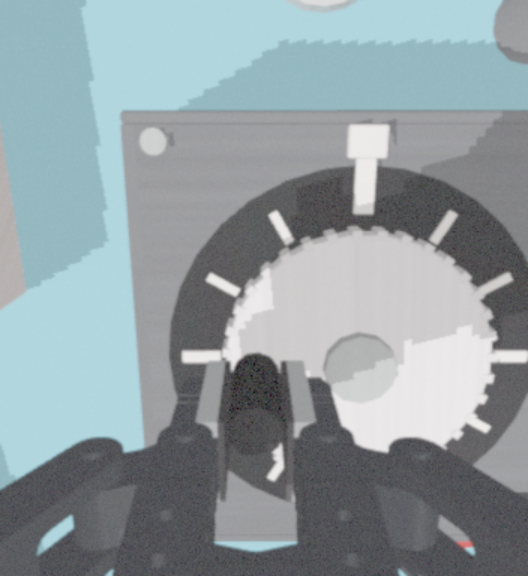

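Run:
```python
from h import *
ci=env.camera_info("wrist");o=env.get_obs()
f=lambda x,y:(80+x/1.5,y/1.5)
R={}
for n,p,z in [("hub",(360,368),.088),("knobtop",(254,428),.121),("kbase",(256,375),.084),("m12",(364,205),.0755),("m3",(513,357),.0755),("m9",(200,357),.0755),("m10",(223,284),.0755),("m11",(280,227),.0755)]:
    R[n]=ray(ci,f(*p),z); print(n,np.round(R[n],4))
c=(R["m3"]+R["m9"])/2;print(c)
```

```text
hub [0.566  0.1735 0.088 ]
knobtop [0.5681 0.2076 0.121 ]
kbase [0.5651 0.2073 0.084 ]
m12 [0.6163 0.1674 0.0755]
m3 [0.5583 0.1184 0.0755]
m9 [0.5698 0.2263 0.0755]
m10 [0.5952 0.2151 0.0755]
m11 [0.6121 0.1945 0.0755]
[0.5640483  0.17234581 0.0755    ]
```

>>> send_rows(motion=[{"jaw": 0.1, "x": -0.24, "y": 0.0, "z": 0, "turn": 0}, {"jaw": 0.1, "x": -0.24, "y": -0.02, "z": 0, "turn": 0}, {"jaw": 0.1, "x": -0.23, "y": -0.03, "z": 0, "turn": 0}, {"jaw": 0.1, "x": -0.23, "y": -0.05, "z": 0, "turn": 0}, {"jaw": 0.1, "x": -0.23, "y": -0.07, "z": 0, "turn": 0}, {"jaw": 0.1, "x": -0.22, "y": -0.08, "z": 0, "turn": 0}, {"jaw": 0.1, "x": 0, "y": 0, "z": 0, "turn": 0}, {"jaw": 0.1, "x": 0, "y": 0, "z": 0, "turn": 0}, {"jaw": 0.1, "x": 0, "y": 0, "z": 0, "turn": 0}])

```text
time: 7.32
tool_pos: [0.5543, 0.2052, 0.1165]
tool_rot: [-3.136, 0.167, -0.003]
contact_force: [4.2, 1.5, 0.6]
gripper_width: 0.172
```

Run:
```python
from h import *
o=env.get_obs();t=o["tool_pos"];print(o["time"],t,o["contact_force"],np.degrees(np.arctan2(t[1]-.1733,t[0]-.566)),np.hypot(t[1]-.1733,t[0]-.566))
ci,im=snap("wrist","w6")
c=np.clip((im/255.)**0.5*255,0,255).astype(np.uint8)
for h in (8,9,10): 
    a=np.radians(360-30*h-5.9)
    print(h,proj(ci,(.566+.054*np.cos(a),.1733+.054*np.sin(a),.0755)))
cv2.imwrite('pics/w6c.png',cv2.resize(c[:,80:432],None,fx=1.5,fy=1.5))
```

```text
7.3167 [0.55430698 0.20516761 0.11652477] [4.18120408 1.52226489 0.56842369] 110.14935219192192 0.03394512249487421
8 [219.31771382 259.0713011 ]
9 [203.48188227 211.20497852]
10 [215.99071186 158.72565823]
```

View pics/w6c.png

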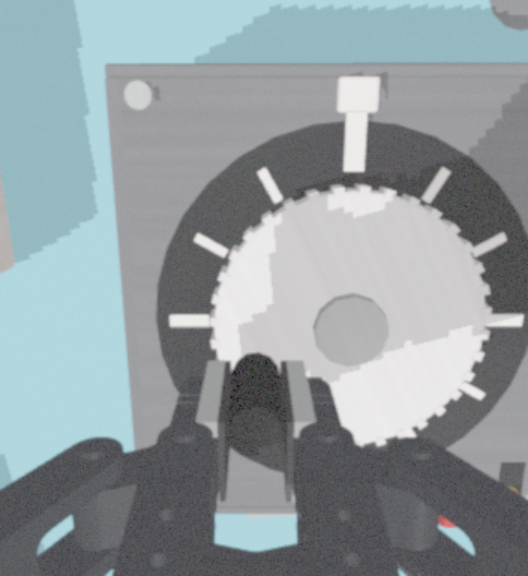

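>>> send_rows(motion=[{"jaw": 0.1, "x": -0.11, "y": -0.04, "z": 0, "turn": 0}, {"jaw": 0.1, "x": -0.11, "y": -0.05, "z": 0, "turn": 0}, {"jaw": 0.1, "x": 0, "y": 0, "z": 0, "turn": 0}, {"jaw": 0.1, "x": 0, "y": 0, "z": 0, "turn": 0}, {"jaw": 0.1, "x": 0, "y": 0, "z": 0, "turn": 0}])

```text
time: 7.78
tool_pos: [0.5519, 0.2042, 0.1165]
tool_rot: [-3.137, 0.167, -0.003]
contact_force: [4.5, 0.6, 2.0]
gripper_width: 0.171
```

```bash
python3 - <<'E'
from h import *
o=env.get_obs();t=o["tool_pos"];print(o["time"],t,o["contact_force"],np.degrees(np.arctan2(t[1]-.1733,t[0]-.566)),np.hypot(t[1]-.1733,t[0]-.566))
E
python3 gen.py 56.6 17.33 55.11 20.39 475 331 12
python3 gen.py 56.6 17.33 59.57 15.68 331 187 12
```

```text
7.7833 [0.55187105 0.20415142 0.11651811] [4.52561591 0.63685818 2.03583506] 114.60624629610665 0.03393283099960341
[{"jaw": 0.1, "x": 0.73, "y": 0.25, "z": 0, "turn": 0}, {"jaw": 0.1, "x": 0.7, "y": 0.09, "z": 0, "turn": 0}, {"jaw": 0.1, "x": 0.71, "y": -0.06, "z": 0, "turn": 0}, {"jaw": 0.1, "x": 0.68, "y": -0.21, "z": 0, "turn": 0}, {"jaw": 0.1, "x": 0.62, "y": -0.34, "z": 0, "turn": 0}, {"jaw": 0.1, "x": 0.54, "y": -0.47, "z": 0, "turn": 0}, {"jaw": 0.1, "x": 0.42, "y": -0.57, "z": 0, "turn": 0}, {"jaw": 0.1, "x": 0.3, "y": -0.64, "z": 0, "turn": 0}, {"jaw": 0.1, "x": 0.16, "y": -0.7, "z": 0, "turn": 0}, {"jaw": 0.1, "x": 0.02, "y": -0.71, "z": 0, "turn": 0}, {"jaw": 0.1, "x": -0.14, "y": -0.69, "z": 0, "turn": 0}, {"jaw": 0.1, "x": -0.28, "y": -0.66, "z": 0, "turn": 0}]
59.57 15.68
[{"jaw": 0.1, "x": -0.4, "y": -0.58, "z": 0, "turn": 0}, {"jaw": 0.1, "x": -0.52, "y": -0.49, "z": 0, "turn": 0}, {"jaw": 0.1, "x": -0.61, "y": -0.36, "z": 0, "turn": 0}, {"jaw": 0.1, "x": -0.68, "y": -0.23, "z": 0, "turn": 0}, {"jaw": 0.1, "x": -0.7, "y": -0.09, "z": 0, "turn": 0}, {"jaw": 0.1, "x": -0.71, "y": 0.06, "z": 0, "turn": 0}, {"jaw": 0.1, "x": -0.68, "y": 0.21, "z": 0, "turn": 0}, {"jaw": 0.1, "x": -0.62, "y": 0.34, "z": 0, "turn": 0}, {"jaw": 0.1, "x": -0.54, "y": 0.47, "z": 0, "turn": 0}, {"jaw": 0.1, "x": -0.42, "y": 0.57, "z": 0, "turn": 0}, {"jaw": 0.1, "x": -0.3, "y": 0.64, "z": 0, "turn": 0}, {"jaw": 0.1, "x": -0.16, "y": 0.7, "z": 0, "turn": 0}]
53.23 16.92
```

>>> send_rows(motion=[{"jaw": 0.1, "x": 0.73, "y": 0.25, "z": 0, "turn": 0}, {"jaw": 0.1, "x": 0.7, "y": 0.09, "z": 0, "turn": 0}, {"jaw": 0.1, "x": 0.71, "y": -0.06, "z": 0, "turn": 0}, {"jaw": 0.1, "x": 0.68, "y": -0.21, "z": 0, "turn": 0}, {"jaw": 0.1, "x": 0.62, "y": -0.34, "z": 0, "turn": 0}, {"jaw": 0.1, "x": 0.54, "y": -0.47, "z": 0, "turn": 0}, {"jaw": 0.1, "x": 0.42, "y": -0.57, "z": 0, "turn": 0}, {"jaw": 0.1, "x": 0.3, "y": -0.64, "z": 0, "turn": 0}, {"jaw": 0.1, "x": 0.16, "y": -0.7, "z": 0, "turn": 0}, {"jaw": 0.1, "x": 0.02, "y": -0.71, "z": 0, "turn": 0}, {"jaw": 0.1, "x": -0.14, "y": -0.69, "z": 0, "turn": 0}, {"jaw": 0.1, "x": -0.28, "y": -0.66, "z": 0, "turn": 0}])

```text
time: 8.78
tool_pos: [0.5963, 0.1568, 0.1165]
tool_rot: [-3.137, 0.167, -0.002]
contact_force: [4.7, 0.3, 3.1]
gripper_width: 0.173
```

>>> send_rows(motion=[{"jaw": 0.1, "x": -0.4, "y": -0.58, "z": 0, "turn": 0}, {"jaw": 0.1, "x": -0.52, "y": -0.49, "z": 0, "turn": 0}, {"jaw": 0.1, "x": -0.61, "y": -0.36, "z": 0, "turn": 0}, {"jaw": 0.1, "x": -0.68, "y": -0.23, "z": 0, "turn": 0}, {"jaw": 0.1, "x": -0.7, "y": -0.09, "z": 0, "turn": 0}, {"jaw": 0.1, "x": -0.71, "y": 0.06, "z": 0, "turn": 0}, {"jaw": 0.1, "x": -0.68, "y": 0.21, "z": 0, "turn": 0}, {"jaw": 0.1, "x": -0.62, "y": 0.34, "z": 0, "turn": 0}, {"jaw": 0.1, "x": -0.54, "y": 0.47, "z": 0, "turn": 0}, {"jaw": 0.1, "x": -0.42, "y": 0.57, "z": 0, "turn": 0}, {"jaw": 0.1, "x": -0.3, "y": 0.64, "z": 0, "turn": 0}, {"jaw": 0.1, "x": -0.16, "y": 0.7, "z": 0, "turn": 0}])

```text
time: 9.78
tool_pos: [0.5327, 0.1691, 0.1164]
tool_rot: [3.136, -0.165, 0.004]
contact_force: [5.7, -0.6, 1.4]
gripper_width: 0.173
```

```bash
python3 - <<'E'
from h import *
o=env.get_obs();t=o["tool_pos"];print(o["time"],t,o["contact_force"],np.degrees(np.arctan2(t[1]-.1733,t[0]-.566)),np.hypot(t[1]-.1733,t[0]-.566))
E
python3 gen.py 56.6 17.33 53.23 16.92 187 55 11
```

```text
9.7833 [0.53271595 0.16913036 0.11641834] [ 5.71273229 -0.61510659  1.44836142] -172.8595081632416 0.033544207140323815
[{"jaw": 0.1, "x": -0.02, "y": 0.71, "z": 0, "turn": 0}, {"jaw": 0.1, "x": 0.14, "y": 0.69, "z": 0, "turn": 0}, {"jaw": 0.1, "x": 0.28, "y": 0.66, "z": 0, "turn": 0}, {"jaw": 0.1, "x": 0.4, "y": 0.58, "z": 0, "turn": 0}, {"jaw": 0.1, "x": 0.52, "y": 0.49, "z": 0, "turn": 0}, {"jaw": 0.1, "x": 0.61, "y": 0.36, "z": 0, "turn": 0}, {"jaw": 0.1, "x": 0.68, "y": 0.23, "z": 0, "turn": 0}, {"jaw": 0.1, "x": 0.7, "y": 0.09, "z": 0, "turn": 0}, {"jaw": 0.1, "x": 0.71, "y": -0.06, "z": 0, "turn": 0}, {"jaw": 0.1, "x": 0.68, "y": -0.21, "z": 0, "turn": 0}, {"jaw": 0.1, "x": 0.62, "y": -0.34, "z": 0, "turn": 0}]
58.55 20.12
```

Run:
```python
from h import *
o=env.get_obs();t=o["tool_pos"];print(o["time"],t,o["contact_force"],o["moment"])
ci,im=snap("wrist","w7")
c=np.clip((im/255.)**0.5*255,0,255).astype(np.uint8)
print(proj(ci,(.566,.1733,.088)))
cv2.imwrite('pics/w7c.png',cv2.resize(c[:,80:432],None,fx=1.5,fy=1.5))
```

```text
9.7833 [0.53271595 0.16913036 0.11641834] [ 5.71273229 -0.61510659  1.44836142] [-0.14582489 -1.07172525 -0.0392002 ]
[232.99585277 183.89084427]
```

View pics/w7c.png

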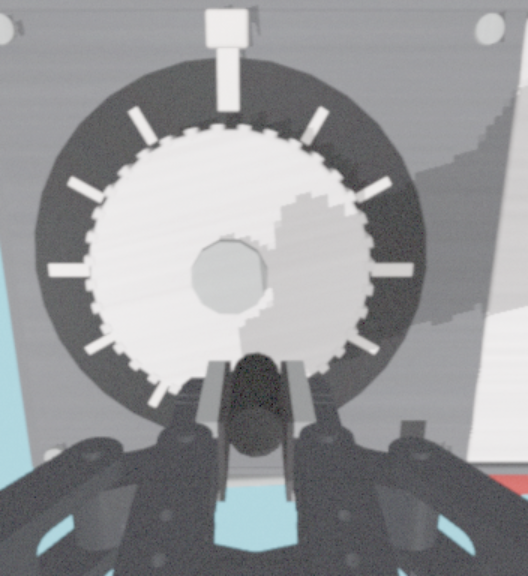

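>>> send_rows(motion=[{"jaw": 0.1, "x": -0.02, "y": 0.71, "z": 0, "turn": 0}, {"jaw": 0.1, "x": 0.14, "y": 0.69, "z": 0, "turn": 0}, {"jaw": 0.1, "x": 0.28, "y": 0.66, "z": 0, "turn": 0}, {"jaw": 0.1, "x": 0.4, "y": 0.58, "z": 0, "turn": 0}, {"jaw": 0.1, "x": 0.52, "y": 0.49, "z": 0, "turn": 0}, {"jaw": 0.1, "x": 0.61, "y": 0.36, "z": 0, "turn": 0}, {"jaw": 0.1, "x": 0.68, "y": 0.23, "z": 0, "turn": 0}, {"jaw": 0.1, "x": 0.7, "y": 0.09, "z": 0, "turn": 0}, {"jaw": 0.1, "x": 0.71, "y": -0.06, "z": 0, "turn": 0}, {"jaw": 0.1, "x": 0.68, "y": -0.21, "z": 0, "turn": 0}, {"jaw": 0.1, "x": 0.62, "y": -0.34, "z": 0, "turn": 0}, {"jaw": 0.1, "x": 0, "y": 0, "z": 0, "turn": 0}])

```text
time: 10.83
tool_pos: [0.5838, 0.2027, 0.1164]
tool_rot: [-3.136, 0.167, 0.005]
contact_force: [0.6, 5.8, 6.3]
gripper_width: 0.173
```

```bash
python3 - <<'E'
from h import *
o=env.get_obs();t=o["tool_pos"];print(o["time"],t,o["contact_force"],np.degrees(np.arctan2(t[1]-.1733,t[0]-.566)),np.hypot(t[1]-.1733,t[0]-.566))
E
python3 gen.py 56.6 17.33 58.55 20.12 55 28 6
```

```text
10.8333 [0.58379334 0.20270371 0.11641968] [0.58180575 5.81537467 6.30865113] 58.820213259704005 0.03436831484963767
[{"jaw": 0.1, "x": 0.21, "y": -0.17, "z": 0, "turn": 0}, {"jaw": 0.1, "x": 0.2, "y": -0.17, "z": 0, "turn": 0}, {"jaw": 0.1, "x": 0.19, "y": -0.2, "z": 0, "turn": 0}, {"jaw": 0.1, "x": 0.17, "y": -0.2, "z": 0, "turn": 0}, {"jaw": 0.1, "x": 0.15, "y": -0.22, "z": 0, "turn": 0}, {"jaw": 0.1, "x": 0.13, "y": -0.23, "z": 0, "turn": 0}]
59.6 18.93
```

>>> send_rows(motion=[{"jaw": 0.1, "x": 0.21, "y": -0.17, "z": 0, "turn": 0}, {"jaw": 0.1, "x": 0.2, "y": -0.17, "z": 0, "turn": 0}, {"jaw": 0.1, "x": 0.19, "y": -0.2, "z": 0, "turn": 0}, {"jaw": 0.1, "x": 0.17, "y": -0.2, "z": 0, "turn": 0}, {"jaw": 0.1, "x": 0.15, "y": -0.22, "z": 0, "turn": 0}, {"jaw": 0.1, "x": 0.13, "y": -0.23, "z": 0, "turn": 0}, {"jaw": 0.1, "x": 0, "y": 0, "z": 0, "turn": 0}, {"jaw": 0.1, "x": 0, "y": 0, "z": 0, "turn": 0}, {"jaw": 0.1, "x": 0, "y": 0, "z": 0, "turn": 0}])

```text
time: 11.58
tool_pos: [0.5954, 0.1914, 0.1165]
tool_rot: [-3.135, 0.167, -0.0]
contact_force: [2.6, 6.2, 4.7]
gripper_width: 0.168
```

Run:
```python
from h import *
o=env.get_obs();t=o["tool_pos"];print(o["time"],t,o["contact_force"],np.degrees(np.arctan2(t[1]-.1733,t[0]-.566)),np.hypot(t[1]-.1733,t[0]-.566))
ci,im=snap("wrist","w8")
c=np.clip((im/255.)**0.5*255,0,255).astype(np.uint8)
print(proj(ci,(.566,.1733,.088)))
for h in (12,11,10): 
    a=np.radians(360-30*h-5.9);p=proj(ci,(.566+.054*np.cos(a),.1733+.054*np.sin(a),.0755));print(h,(p-[80,0])*1.5)
cv2.imwrite('pics/w8c.png',cv2.resize(c[:,80:432],None,fx=1.5,fy=1.5))
```

```text
11.5833 [0.59537608 0.19136786 0.11650659] [2.56013206 6.23894431 4.68234584] 31.59374301130538 0.03448769903387256
[291.4379064  297.36993257]
12 [318.05801165 282.8460786 ]
11 [236.9188405  303.77321315]
10 [180.77149443 357.93235936]
```

View pics/w8c.png

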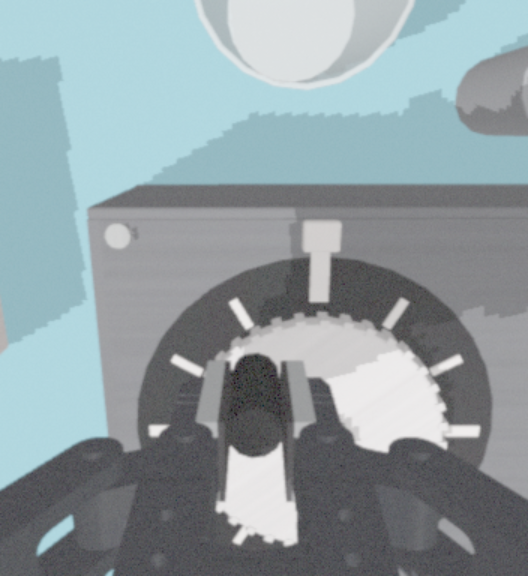

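>>> send_rows(motion=[{"jaw": 0.1, "x": 0.06, "y": -0.13, "z": 0, "turn": 0}, {"jaw": 0.1, "x": 0.06, "y": -0.13, "z": 0, "turn": 0}, {"jaw": 0.1, "x": 0.04, "y": -0.12, "z": 0, "turn": 0}, {"jaw": 0.1, "x": 0, "y": 0, "z": 0, "turn": 0}, {"jaw": 0.1, "x": 0, "y": 0, "z": 0, "turn": 0}, {"jaw": 0.1, "x": 0, "y": 0, "z": 0, "turn": 0}])

```text
time: 12.13
tool_pos: [0.5976, 0.1873, 0.1165]
tool_rot: [-3.135, 0.167, -0.002]
contact_force: [3.9, 6.4, 5.3]
gripper_width: 0.168
```

Run:
```python
from h import *
o=env.get_obs();t=o["tool_pos"];print(o["time"],t,o["contact_force"],np.degrees(np.arctan2(t[1]-.1733,t[0]-.566)),np.hypot(t[1]-.1733,t[0]-.566))
ci,im=snap("wrist","w9")
c=np.clip((im/255.)**0.5*255,0,255).astype(np.uint8)
for h in (12,11,10): 
    a=np.radians(360-30*h-5.9);p=proj(ci,(.566+.054*np.cos(a),.1733+.054*np.sin(a),.0755));print(h,(p-[80,0])*1.5)
a=np.radians(24.1);p=proj(ci,(.566+.034*np.cos(a),.1733+.034*np.sin(a),.121));print((p-[80,0])*1.5)
cv2.imwrite('pics/w9c.png',cv2.resize(c[:,80:432],None,fx=1.5,fy=1.5))
```

```text
12.1333 [0.59756704 0.18730106 0.1165433 ] [3.90499332 6.40520992 5.29502707] 23.91891505329407 0.03453270301557032
12 [306.30085354 290.38037176]
11 [225.69255267 311.11925675]
10 [170.14444247 364.82419316]
[255.35535465 430.44298735]
```

View pics/w9c.png

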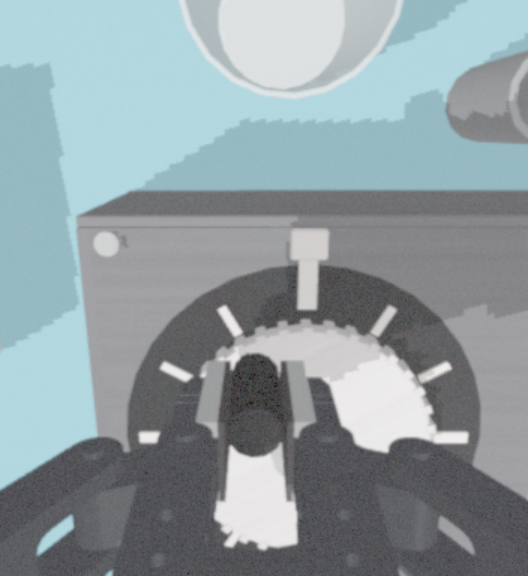

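```bash
python3 gen.py 56.6 17.33 59.76 18.55 22 102 8; python3 gen.py 56.6 17.33 55.89 20.66 102 114 6
```

```text
[{"jaw": 0.1, "x": -0.28, "y": 0.58, "z": 0, "turn": 0}, {"jaw": 0.1, "x": -0.35, "y": 0.48, "z": 0, "turn": 0}, {"jaw": 0.1, "x": -0.44, "y": 0.4, "z": 0, "turn": 0}, {"jaw": 0.1, "x": -0.49, "y": 0.32, "z": 0, "turn": 0}, {"jaw": 0.1, "x": -0.55, "y": 0.23, "z": 0, "turn": 0}, {"jaw": 0.1, "x": -0.58, "y": 0.14, "z": 0, "turn": 0}, {"jaw": 0.1, "x": -0.59, "y": 0.03, "z": 0, "turn": 0}, {"jaw": 0.1, "x": -0.59, "y": -0.07, "z": 0, "turn": 0}]
55.89 20.66
[{"jaw": 0.1, "x": -0.11, "y": -0.03, "z": 0, "turn": 0}, {"jaw": 0.1, "x": -0.12, "y": -0.03, "z": 0, "turn": 0}, {"jaw": 0.1, "x": -0.11, "y": -0.04, "z": 0, "turn": 0}, {"jaw": 0.1, "x": -0.11, "y": -0.04, "z": 0, "turn": 0}, {"jaw": 0.1, "x": -0.11, "y": -0.04, "z": 0, "turn": 0}, {"jaw": 0.1, "x": -0.11, "y": -0.04, "z": 0, "turn": 0}]
55.22 20.44
```

>>> send_rows(motion=[{"jaw": 0.1, "x": -0.28, "y": 0.58, "z": 0, "turn": 0}, {"jaw": 0.1, "x": -0.35, "y": 0.48, "z": 0, "turn": 0}, {"jaw": 0.1, "x": -0.44, "y": 0.4, "z": 0, "turn": 0}, {"jaw": 0.1, "x": -0.49, "y": 0.32, "z": 0, "turn": 0}, {"jaw": 0.1, "x": -0.55, "y": 0.23, "z": 0, "turn": 0}, {"jaw": 0.1, "x": -0.58, "y": 0.14, "z": 0, "turn": 0}, {"jaw": 0.1, "x": -0.59, "y": 0.03, "z": 0, "turn": 0}, {"jaw": 0.1, "x": -0.59, "y": -0.07, "z": 0, "turn": 0}, {"jaw": 0.1, "x": 0, "y": 0, "z": 0, "turn": 0}, {"jaw": 0.1, "x": 0, "y": 0, "z": 0, "turn": 0}])

```text
time: 13.02
tool_pos: [0.557, 0.2061, 0.1163]
tool_rot: [3.136, -0.166, -0.005]
contact_force: [1.5, -1.3, 6.5]
gripper_width: 0.17
```

>>> send_rows(motion=[{"jaw": 0.1, "x": -0.11, "y": -0.03, "z": 0, "turn": 0}, {"jaw": 0.1, "x": -0.12, "y": -0.03, "z": 0, "turn": 0}, {"jaw": 0.1, "x": -0.11, "y": -0.04, "z": 0, "turn": 0}])

```text
time: 13.27
tool_pos: [0.555, 0.2055, 0.1164]
tool_rot: [3.137, -0.167, -0.0]
contact_force: [3.4, -0.0, 4.9]
gripper_width: 0.174
```

```bash
cat > st.py <<'E'
from h import *
o=env.get_obs();t=o["tool_pos"];p=np.arctan2(t[1]-.1733,t[0]-.566);F=o["contact_force"]
print(o["time"],t,F,np.degrees(p),np.hypot(t[1]-.1733,t[0]-.566),"tang",F@[np.sin(p),-np.cos(p),0],"rad",F@[np.cos(p),np.sin(p),0])
E
python3 st.py
for a in 108 113 118 123 128 133 138 143 148 153 158 163 168 173 178 183 188 193 198 203; do python3 gen.py 56.6 17.33 0 0 0 $a 1 | tail -1;done
```

```text
13.2667 [0.55504636 0.20548815 0.11641187] [ 3.39989771 -0.0087512   4.89111939] 108.79345530977882 0.03400086843839426 tang 3.2158165213798724 rad -1.1035873893789654
55.55 20.56
55.27 20.46
55.0 20.33
54.75 20.18
54.51 20.01
54.28 19.82
54.07 19.61
53.88 19.38
53.72 19.13
53.57 18.87
53.45 18.6
53.35 18.32
53.27 18.04
53.23 17.74
53.2 17.45
53.2 17.15
53.23 16.86
53.29 16.57
53.37 16.28
53.47 16.0
```

>>> send_rows(motion=[{"jaw": 0.1, "x": -0.1, "y": -0.03, "z": 0, "turn": 0}, {"jaw": 0.1, "x": -0.09, "y": -0.03, "z": 0, "turn": 0}, {"jaw": 0.1, "x": -0.09, "y": -0.04, "z": 0, "turn": 0}])

```text
time: 13.52
tool_pos: [0.5529, 0.2046, 0.1164]
tool_rot: [3.137, -0.167, 0.001]
contact_force: [4.0, -0.4, 5.0]
gripper_width: 0.173
```

>>> send_rows(motion=[{"jaw": 0.1, "x": -0.09, "y": -0.04, "z": 0, "turn": 0}, {"jaw": 0.1, "x": -0.09, "y": -0.04, "z": 0, "turn": 0}, {"jaw": 0.1, "x": -0.09, "y": -0.05, "z": 0, "turn": 0}])

```text
time: 13.77
tool_pos: [0.5504, 0.2034, 0.1164]
tool_rot: [-3.137, 0.167, -0.002]
contact_force: [6.0, 0.1, 4.7]
gripper_width: 0.169
```

```bash
python3 st.py
```

```text
13.7667 [0.55043014 0.20344809 0.11642036] [5.98942435 0.11886498 4.68225967] 117.31391155624308 0.03393122067338998 tang 5.376181562008394 rad -2.6427267679658955
```

>>> send_rows(motion=[{"jaw": 0.1, "x": -0.08, "y": -0.05, "z": 0, "turn": 0}, {"jaw": 0.1, "x": -0.08, "y": -0.05, "z": 0, "turn": 0}, {"jaw": 0.1, "x": -0.09, "y": -0.05, "z": 0, "turn": 0}, {"jaw": 0.1, "x": 0, "y": 0, "z": 0, "turn": 0}])

```text
time: 14.1
tool_pos: [0.5475, 0.2017, 0.1164]
tool_rot: [3.137, -0.167, 0.0]
contact_force: [3.9, -1.3, 5.3]
gripper_width: 0.17
```

Still free. On to 128.

>>> send_rows(motion=[{"jaw": 0.1, "x": -0.08, "y": -0.05, "z": 0, "turn": 0}, {"jaw": 0.1, "x": -0.08, "y": -0.06, "z": 0, "turn": 0}, {"jaw": 0.1, "x": -0.08, "y": -0.06, "z": 0, "turn": 0}, {"jaw": 0.1, "x": 0, "y": 0, "z": 0, "turn": 0}])

```text
time: 14.43
tool_pos: [0.5449, 0.1998, 0.1164]
tool_rot: [3.136, -0.167, -0.0]
contact_force: [3.7, -1.5, 6.0]
gripper_width: 0.169
```

```bash
python3 st.py
```

```text
14.4333 [0.54491709 0.19981378 0.11636424] [ 3.71623431 -1.51810647  5.97579714] 128.49059892816578 0.03387432461797853 tang 1.96388628370344 rad -3.501170565492101
```

>>> send_rows(motion=[{"jaw": 0.1, "x": -0.08, "y": -0.06, "z": 0, "turn": 0}, {"jaw": 0.1, "x": -0.08, "y": -0.06, "z": 0, "turn": 0}, {"jaw": 0.1, "x": -0.07, "y": -0.07, "z": 0, "turn": 0}, {"jaw": 0.1, "x": 0, "y": 0, "z": 0, "turn": 0}])

```text
time: 14.77
tool_pos: [0.543, 0.1981, 0.1164]
tool_rot: [3.137, -0.167, 0.001]
contact_force: [5.1, -0.6, 4.3]
gripper_width: 0.173
```

```bash
python3 st.py
```

```text
14.7667 [0.54297961 0.19806628 0.11638022] [ 5.13010163 -0.58914811  4.2695986 ] 132.9076260913322 0.03381282690182362 tang 3.3564518220306083 rad -3.924190281904877
```

Cmd (54.28, 19.82). To 138: (-.21,-.21).

>>> send_rows(motion=[{"jaw": 0.1, "x": -0.07, "y": -0.07, "z": 0, "turn": 0}, {"jaw": 0.1, "x": -0.07, "y": -0.07, "z": 0, "turn": 0}, {"jaw": 0.1, "x": -0.07, "y": -0.07, "z": 0, "turn": 0}, {"jaw": 0.1, "x": 0, "y": 0, "z": 0, "turn": 0}])

```text
time: 15.1
tool_pos: [0.5411, 0.1962, 0.1164]
tool_rot: [-3.137, 0.167, -0.002]
contact_force: [5.7, -0.8, 4.0]
gripper_width: 0.17
```

```bash
python3 st.py
```

```text
15.1 [0.54113622 0.19616498 0.11638686] [ 5.67875546 -0.7846377   4.02290095] 137.39805710975062 0.0337789092313106 tang 3.26640333169759 rad -4.7111069957808045
```

>>> send_rows(motion=[{"jaw": 0.1, "x": -0.05, "y": -0.07, "z": 0, "turn": 0}, {"jaw": 0.1, "x": -0.05, "y": -0.08, "z": 0, "turn": 0}, {"jaw": 0.1, "x": -0.05, "y": -0.08, "z": 0, "turn": 0}, {"jaw": 0.1, "x": 0, "y": 0, "z": 0, "turn": 0}])

```text
time: 15.43
tool_pos: [0.5396, 0.1942, 0.1164]
tool_rot: [-3.136, 0.168, -0.002]
contact_force: [5.2, 0.7, 4.1]
gripper_width: 0.172
```

```bash
python3 st.py
```

```text
15.4333 [0.53955088 0.19421296 0.11638125] [5.18237251 0.69906689 4.09273751] 141.6670643583919 0.03371806671186421 tang 3.7626251729134874 rad -3.6315742039696874
```

Cmd (53.92, 19.38) → (53.76, 19.13).

>>> send_rows(motion=[{"jaw": 0.1, "x": -0.05, "y": -0.08, "z": 0, "turn": 0}, {"jaw": 0.1, "x": -0.05, "y": -0.08, "z": 0, "turn": 0}, {"jaw": 0.1, "x": -0.05, "y": -0.09, "z": 0, "turn": 0}, {"jaw": 0.1, "x": 0, "y": 0, "z": 0, "turn": 0}])

```text
time: 15.77
tool_pos: [0.5378, 0.1917, 0.1164]
tool_rot: [-3.137, 0.167, -0.001]
contact_force: [3.8, 0.2, 4.7]
gripper_width: 0.171
```

```bash
python3 st.py
```

```text
15.7667 [0.53780081 0.19171119 0.11638369] [3.82647708 0.18137957 4.72091757] 146.8595713880883 0.033677380514411444 tang 2.243783095003941 rad -3.1048772587286884
```

Cmd (53.77,19.13) → (53.62,18.87).

>>> send_rows(motion=[{"jaw": 0.1, "x": -0.05, "y": -0.08, "z": 0, "turn": 0}, {"jaw": 0.1, "x": -0.05, "y": -0.09, "z": 0, "turn": 0}, {"jaw": 0.1, "x": -0.05, "y": -0.09, "z": 0, "turn": 0}, {"jaw": 0.1, "x": 0, "y": 0, "z": 0, "turn": 0}])

```text
time: 16.1
tool_pos: [0.536, 0.1886, 0.1164]
tool_rot: [3.137, -0.167, -0.0]
contact_force: [4.5, -1.1, 5.7]
gripper_width: 0.171
```

```bash
python3 st.py
```

```text
16.1 [0.53600887 0.18856406 0.11635497] [ 4.51730929 -1.07885551  5.73750162] 153.02606887004038 0.03365203233255963 tang 1.0874939364001517 rad -4.515237462251555
```

Cmd (53.62,18.87) → (53.5,18.6).

>>> send_rows(motion=[{"jaw": 0.1, "x": -0.04, "y": -0.09, "z": 0, "turn": 0}, {"jaw": 0.1, "x": -0.04, "y": -0.09, "z": 0, "turn": 0}, {"jaw": 0.1, "x": -0.03, "y": -0.09, "z": 0, "turn": 0}, {"jaw": 0.1, "x": 0, "y": 0, "z": 0, "turn": 0}])

```text
time: 16.43
tool_pos: [0.5348, 0.1858, 0.1164]
tool_rot: [3.137, -0.167, -0.001]
contact_force: [4.4, -1.5, 5.4]
gripper_width: 0.172
```

```bash
python3 st.py
```

```text
16.4333 [0.53477985 0.18575047 0.11637894] [ 4.43954106 -1.46828097  5.39169336] 158.25809173582994 0.03361118949081929 tang 0.28069237678194414 rad -4.6676102729487114
```

>>> send_rows(motion=[{"jaw": 0.1, "x": -0.03, "y": -0.09, "z": 0, "turn": 0}, {"jaw": 0.1, "x": -0.02, "y": -0.09, "z": 0, "turn": 0}, {"jaw": 0.1, "x": -0.02, "y": -0.1, "z": 0, "turn": 0}, {"jaw": 0.1, "x": 0, "y": 0, "z": 0, "turn": 0}])

```text
time: 16.77
tool_pos: [0.534, 0.1834, 0.1163]
tool_rot: [-3.137, 0.168, 0.001]
contact_force: [4.0, -0.1, 5.2]
gripper_width: 0.171
```

```bash
python3 st.py
```

```text
16.7667 [0.53402896 0.18344663 0.11634368] [ 4.01409082 -0.05685457  5.21198415] 162.3921482347364 0.0335425354455166 tang 1.1600736420794875 rad -3.8432260772969937
```

Cmd (53.44,18.32) → (53.37,18.04).

>>> send_rows(motion=[{"jaw": 0.1, "x": -0.02, "y": -0.09, "z": 0, "turn": 0}, {"jaw": 0.1, "x": -0.02, "y": -0.09, "z": 0, "turn": 0}, {"jaw": 0.1, "x": -0.02, "y": -0.09, "z": 0, "turn": 0}, {"jaw": 0.1, "x": 0, "y": 0, "z": 0, "turn": 0}])

```text
time: 17.1
tool_pos: [0.5339, 0.1828, 0.1164]
tool_rot: [-3.133, 0.17, -0.001]
contact_force: [3.8, 7.5, 4.0]
gripper_width: 0.172
```

```bash
python3 st.py
```

```text
17.1 [0.53391042 0.18275999 0.11641629] [3.81042874 7.45700433 4.00526536] 163.57451583919664 0.033454935396157064 tang 8.23013905130096 rad -1.54631560077822
```

```bash
python3 - <<'E'
from h import *
ci,im=snap("top","t10")
cv2.imwrite('pics/t10c.png',cv2.resize(im[140:240,180:300],None,fx=6,fy=6))
ci,im=snap("wrist","w10")
c=np.clip((im/255.)**0.5*255,0,255).astype(np.uint8)
cv2.imwrite('pics/w10c.png',cv2.resize(c[:,80:512],None,fx=1.5,fy=1.5))
E
python3 st.py
```

```text
17.2 [0.53390913 0.18278922 0.11644157] [4.59969576 7.19960098 4.64987921] 163.52712939066566 0.03346445176854576 tang 8.208382705673047 rad -2.3693688264422983
```

View pics/t10c.png

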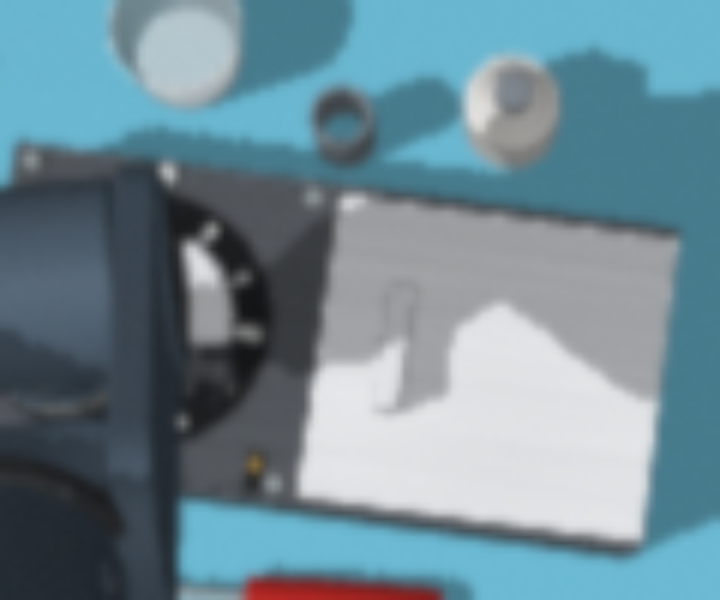

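View pics/w10c.png

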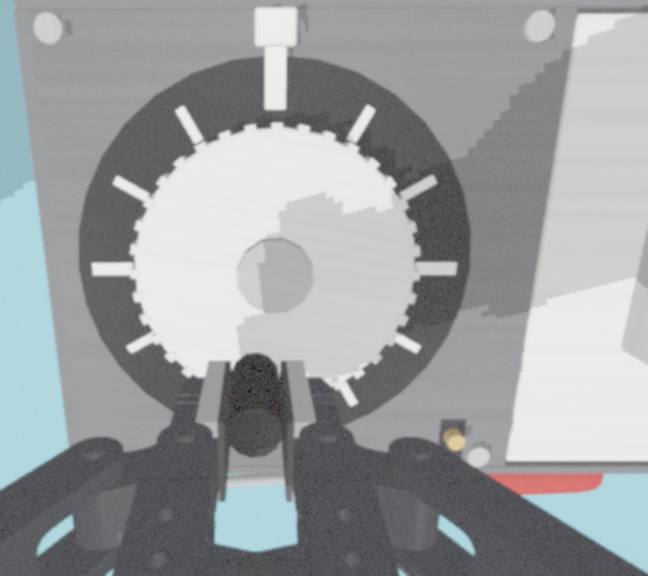

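>>> send_rows(motion=[{"jaw": 0.1, "x": 0, "y": 0.1, "z": 0, "turn": 0}, {"jaw": 0.1, "x": 0.05, "y": 0.1, "z": 0, "turn": 0}, {"jaw": 0.1, "x": 0, "y": 0, "z": 0, "turn": 0}, {"jaw": 0.5, "x": 0, "y": 0, "z": 0, "turn": 0}, {"jaw": 0.5, "x": 0, "y": 0, "z": 0, "turn": 0}, {"jaw": 0.5, "x": 0, "y": 0, "z": 0, "turn": 0}, {"jaw": 0.5, "x": 0, "y": 0, "z": 0, "turn": 0}, {"jaw": 0.5, "x": 0, "y": 0, "z": 1, "turn": 0}, {"jaw": 0.5, "x": 0, "y": 0, "z": 2, "turn": 0}, {"jaw": 0.5, "x": 0, "y": 0, "z": 2, "turn": 0}, {"jaw": 0.5, "x": 0, "y": 0, "z": 1, "turn": 0}, {"jaw": 0.5, "x": 0, "y": 0, "z": 0, "turn": 0}])

```text
time: 18.2
tool_pos: [0.5357, 0.1829, 0.179]
tool_rot: [-3.136, 0.167, -0.008]
contact_force: [0.4, 0.5, 0.5]
gripper_width: 0.5
```

```bash
python3 st.py
python3 - <<'E'
import numpy as np
c=np.array([.566,.1733]);a=np.radians(-5.9);ex=np.array([np.cos(a),np.sin(a)]);ey=np.array([-np.sin(a),np.cos(a)])
o=c-.09*ey;print("origin",o,"handle",o-.035*ey,"pin now",o+ex*-.063+ey*.025,"-ey",-ey)
E
```

```text
18.2 [0.53569664 0.18287227 0.17903518] [0.39723813 0.54989231 0.51496016] 162.46963936883895 0.03177926843138126 tang 0.644006463558325 rad -0.21315571211809484
origin [0.55674867 0.08377675] handle [0.55315093 0.04896215] pin now [0.49665221 0.11512025] -ey [-0.10279254 -0.99470282]
```

>>> send_rows(motion=[{"jaw": 0.5, "x": 0.4, "y": -2.6, "z": 0, "turn": 0}, {"jaw": 0.5, "x": 0.4, "y": -2.7, "z": 0, "turn": 0}, {"jaw": 0.5, "x": 0.4, "y": -2.7, "z": 0, "turn": 0}, {"jaw": 0.5, "x": 0.4, "y": -2.7, "z": 0, "turn": 0}, {"jaw": 0.5, "x": 0.3, "y": -2.6, "z": 0, "turn": 0}, {"jaw": 0.5, "x": 0, "y": 0, "z": 0, "turn": 0}, {"jaw": 0.5, "x": 0, "y": 0, "z": 0, "turn": 0}, {"jaw": 0.5, "x": 0, "y": 0, "z": 0, "turn": 0}])

```text
time: 18.87
tool_pos: [0.5525, 0.05, 0.1756]
tool_rot: [-3.136, 0.168, 0.003]
contact_force: [-0.5, 0.3, -0.6]
gripper_width: 0.497
```

```bash
python3 st.py
python3 - <<'E'
from h import *
ci,im=snap("wrist","w11")
cv2.imwrite('pics/w11c.png',cv2.resize(im[:,50:482],None,fx=1.5,fy=1.5))
for P in [(.5531,.049,.106),(.4967,.1151,.08),(.4896,.1158,.08)]: print((proj(ci,P)-[50,0])*1.5)
E
```

```text
18.8667 [0.55248522 0.04999459 0.17564794] [-0.50050866  0.32819129 -0.62151873] -96.25488616621858 0.12404383787294943 tang 0.5332861356133785 rad -0.27170634441198255
[302.08845901 324.92567765]
[178.14550161 427.87451384]
[179.29660296 440.71488687]
```

View pics/w11c.png

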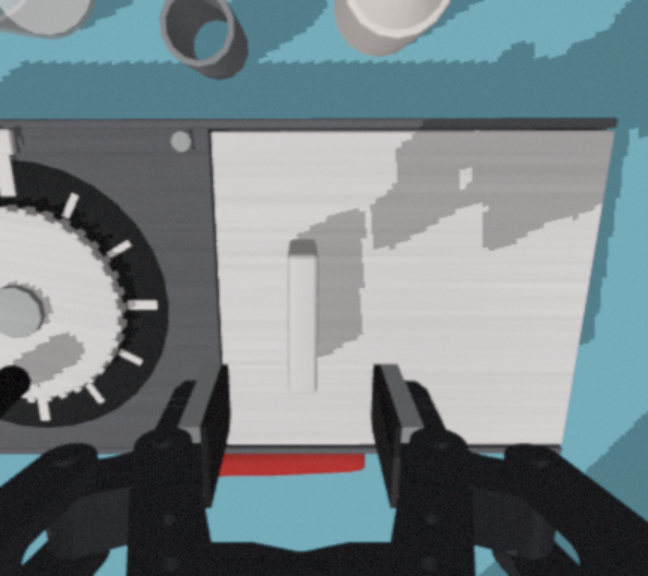

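>>> send_rows(motion=[{"jaw": 0.5, "x": 0, "y": 0, "z": -2, "turn": 0}, {"jaw": 0.5, "x": 0, "y": 0, "z": -2, "turn": 0}, {"jaw": 0.5, "x": 0, "y": 0, "z": -2, "turn": 0}, {"jaw": 0.5, "x": 0, "y": 0, "z": -1.2, "turn": 0}, {"jaw": 0.5, "x": 0, "y": 0, "z": 0, "turn": 0}, {"jaw": 0.5, "x": 0, "y": 0, "z": 0, "turn": 0}, {"jaw": 0.05, "x": 0, "y": 0, "z": 0, "turn": 0}, {"jaw": 0.05, "x": 0, "y": 0, "z": 0, "turn": 0}, {"jaw": 0.05, "x": 0, "y": 0, "z": 0, "turn": 0}, {"jaw": 0.05, "x": 0, "y": 0, "z": 0, "turn": 0}, {"jaw": 0.05, "x": 0, "y": 0, "z": 0, "turn": 0}])

```text
time: 19.83
tool_pos: [0.5539, 0.0491, 0.1055]
tool_rot: [3.136, -0.167, 0.003]
contact_force: [-1.9, -2.5, 6.2]
gripper_width: 0.129
```

```bash
python3 st.py
```

```text
19.8333 [0.55394844 0.04914174 0.10550986] [-1.88003923 -2.48374527  6.17002348] -95.54411067874642 0.12474178800866187 tang 1.6312848788125591 rad 2.6537610463455823
```

>>> send_rows(motion=[{"jaw": 0.05, "x": -0.02, "y": -0.2, "z": 0.1, "turn": 0}, {"jaw": 0.05, "x": -0.02, "y": -0.2, "z": 0.05, "turn": 0}, {"jaw": 0.05, "x": 0, "y": 0, "z": 0, "turn": 0}])

```text
time: 20.08
tool_pos: [0.5535, 0.0458, 0.1056]
tool_rot: [-3.136, 0.168, -0.002]
contact_force: [3.0, 1.8, -4.7]
gripper_width: 0.126
```

Lid slides with little force. Continue.

>>> send_rows(motion=[{"jaw": 0.05, "x": -0.1, "y": -1.0, "z": -0.05, "turn": 0}, {"jaw": 0.05, "x": -0.1, "y": -1.0, "z": 0, "turn": 0}, {"jaw": 0.05, "x": -0.1, "y": -1.0, "z": 0, "turn": 0}, {"jaw": 0.05, "x": -0.1, "y": -1.0, "z": 0, "turn": 0}, {"jaw": 0.05, "x": -0.1, "y": -1.0, "z": 0, "turn": 0}, {"jaw": 0.05, "x": -0.1, "y": -1.0, "z": 0, "turn": 0}, {"jaw": 0.05, "x": -0.1, "y": -1.0, "z": 0, "turn": 0}, {"jaw": 0.05, "x": -0.1, "y": -1.0, "z": 0, "turn": 0}, {"jaw": 0.05, "x": -0.1, "y": -1.0, "z": 0, "turn": 0}, {"jaw": 0.05, "x": 0, "y": 0, "z": 0, "turn": 0}, {"jaw": 0.05, "x": 0, "y": 0, "z": 0, "turn": 0}])

```text
time: 21.0
tool_pos: [0.5438, -0.0462, 0.1055]
tool_rot: [3.135, -0.168, 0.0]
contact_force: [0.5, -2.1, 3.9]
gripper_width: 0.134
```

```bash
python3 st.py
```

```text
21.0 [ 0.54382719 -0.04617508  0.10549828] [ 0.49395167 -2.10838096  3.87626329] -95.76882225495598 0.22059225957315676 tang -0.7033738071896045 rad 2.0480536675216157
```

>>> send_rows(motion=[{"jaw": 0.05, "x": -0.01, "y": -0.15, "z": 0, "turn": 0}, {"jaw": 0.05, "x": -0.01, "y": -0.15, "z": 0, "turn": 0}, {"jaw": 0.05, "x": -0.02, "y": -0.15, "z": 0, "turn": 0}, {"jaw": 0.05, "x": -0.01, "y": -0.1, "z": 0, "turn": 0}, {"jaw": 0.05, "x": 0, "y": 0, "z": 0, "turn": 0}, {"jaw": 0.05, "x": 0, "y": 0, "z": 0, "turn": 0}])

```text
time: 21.5
tool_pos: [0.5435, -0.0495, 0.1055]
tool_rot: [-3.137, 0.167, -0.0]
contact_force: [1.1, 3.0, 5.9]
gripper_width: 0.128
```

```bash
python3 st.py
```

```text
21.5 [ 0.54350263 -0.04946981  0.10549956] [1.07142619 3.01689132 5.94334258] -95.76671003796545 0.22390292995605832 tang -0.7628720636232688 rad -3.109278615346188
```

>>> send_rows(motion=[{"jaw": 0.05, "x": -0.01, "y": -0.1, "z": 0, "turn": 0}, {"jaw": 0.05, "x": -0.01, "y": -0.1, "z": 0, "turn": 0}, {"jaw": 0.05, "x": -0.01, "y": -0.1, "z": 0, "turn": 0}, {"jaw": 0.05, "x": 0, "y": 0, "z": 0, "turn": 0}, {"jaw": 0.05, "x": 0, "y": 0, "z": 0, "turn": 0}])

```text
time: 21.92
tool_pos: [0.5434, -0.0506, 0.1055]
tool_rot: [-3.134, 0.168, -0.001]
contact_force: [3.1, 8.4, 4.2]
gripper_width: 0.129
```

>>> send_rows(motion=[{"jaw": 0.05, "x": 0, "y": 0.1, "z": 0, "turn": 0}, {"jaw": 0.05, "x": 0, "y": 0.1, "z": 0, "turn": 0}, {"jaw": 0.5, "x": 0, "y": 0, "z": 0, "turn": 0}, {"jaw": 0.5, "x": 0, "y": 0, "z": 0, "turn": 0}, {"jaw": 0.5, "x": 0, "y": 0, "z": 0, "turn": 0}, {"jaw": 0.5, "x": 0, "y": 0, "z": 0, "turn": 0}, {"jaw": 0.5, "x": 0, "y": 0, "z": 1, "turn": 0}, {"jaw": 0.5, "x": 0, "y": 0, "z": 3, "turn": 0}, {"jaw": 0.5, "x": 0, "y": 0, "z": 3, "turn": 0}, {"jaw": 0.5, "x": 0, "y": 0, "z": 3, "turn": 0}, {"jaw": 0.5, "x": 0, "y": 0, "z": 3, "turn": 0}, {"jaw": 0.5, "x": 0, "y": 0, "z": 0, "turn": 0}])

```text
time: 22.92
tool_pos: [0.5464, -0.0519, 0.2418]
tool_rot: [3.134, -0.167, 0.019]
contact_force: [1.5, -0.3, 0.3]
gripper_width: 0.499
```

>>> send_rows(motion=[{"jaw": 0.5, "x": -1, "y": -3, "z": 0, "turn": 0}, {"jaw": 0.5, "x": -1, "y": -3, "z": 0, "turn": 0}, {"jaw": 0.5, "x": -1, "y": -3, "z": 0, "turn": 0}, {"jaw": 0.5, "x": -1, "y": -3, "z": 0, "turn": 0}, {"jaw": 0.5, "x": -1, "y": -3, "z": 0, "turn": 0}, {"jaw": 0.5, "x": -1, "y": -3, "z": 0, "turn": 0}, {"jaw": 0.5, "x": 0, "y": 0, "z": 0, "turn": 0}, {"jaw": 0.5, "x": 0, "y": 0, "z": 0, "turn": 0}])

```text
time: 23.58
tool_pos: [0.4822, -0.2323, 0.2352]
tool_rot: [-3.136, 0.173, 0.001]
contact_force: [0.1, 0.7, -0.6]
gripper_width: 0.501
```

```bash
python3 st.py
python3 - <<'E'
from h import *
ci,im=snap("top","t12")
cv2.imwrite('pics/t12c.png',cv2.resize(im[100:270,150:370],None,fx=3.5,fy=3.5))
for n,p in dict(pin=(.4967,.1151,.08)).items(): print((proj(ci,p)-[150,100])*3.5)
snap("scene","s12")
E
```

```text
23.5833 [ 0.48221574 -0.23228219  0.23518988] [ 0.10578519  0.71883629 -0.63678713] -101.67185289791314 0.4141457631297071 tang 0.041827250519235006 rad -0.7253734201840668
[251.82862982 411.58144018]
```

View pics/t12c.png

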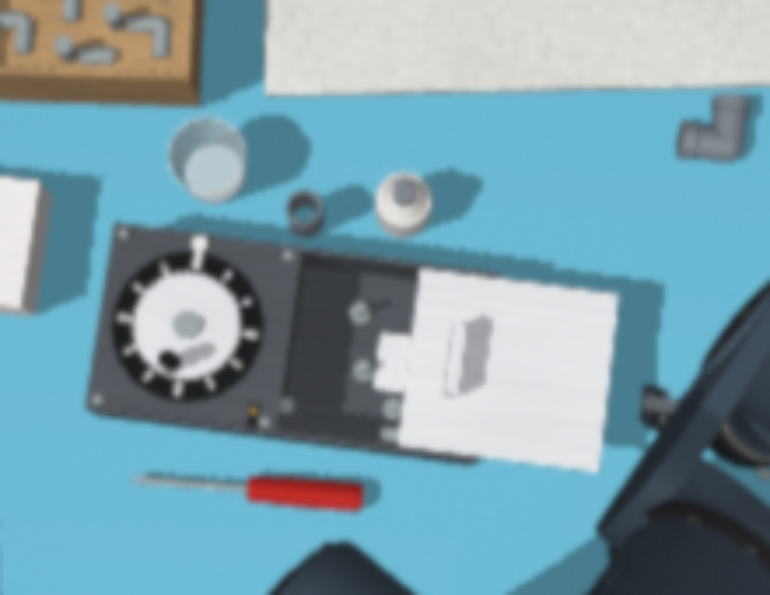

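View pics/s12.png

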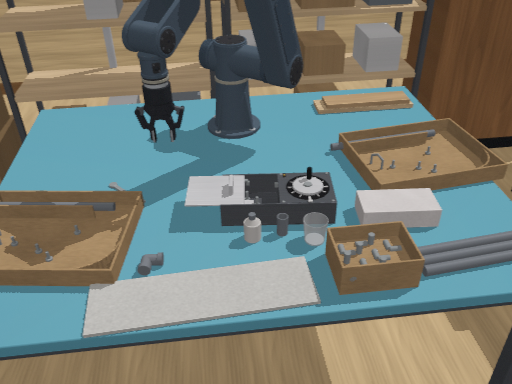

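Run:
```python
from h import *
ci=env.camera_info("top")
a=cv2.imread("pics/top0.png");b=cv2.imread("pics/t12.png")
def edge(im): # right (−y) edge of lid: bright mask
    m=(im.min(2)>150).astype(np.uint8);m[:, :170]=0;m[:160]=0;m[245:]=0;m[:,340:]=0
    n,l,s,c=cv2.connectedComponentsWithStats(m);k=1+np.argmax(s[1:,4]);p=np.float32(np.argwhere(l==k)[:,::-1]);return cv2.minAreaRect(p)
for im in (a,b):
    r=edge(im);bx=cv2.boxPoints(r);i=bx[np.argsort(-bx[:,0])[:2]];print(r,[np.round(ray(ci,p,.074),4) for p in i])
cv2.imwrite('pics/cmp.png',np.hstack([cv2.resize(im[150:240,220:340],None,fx=3,fy=3) for im in (a,b)]))
```

```text
((260.9803771972656, 200.89736938476562), (57.42512893676758, 50.684783935546875), 7.594643592834473) [array([ 0.6154, -0.0888,  0.074 ]), array([ 0.4669, -0.0719,  0.074 ])]
((290.77691650390625, 204.71002197265625), (66.99769592285156, 51.64944839477539), 7.431407928466797) [array([ 0.6068, -0.1909,  0.074 ]), array([ 0.4558, -0.1724,  0.074 ])]
```

View pics/cmp.png

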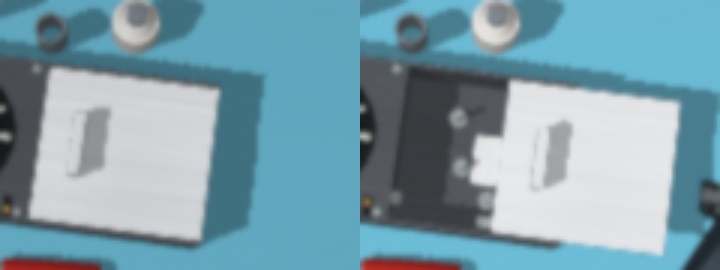

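The lid's edge has moved about 101 mm, so it is fully open. The latch pin is sprung and the bystanders are unmoved.

```bash
python3 -c "
from rig import env
print(env.finish_job())"
```

```text
the job is handed in; nothing more can be done
None
```

The lock box is open and the job is handed in, at about 24 s of the 72 s allowed. No verdict came back, so the results below are from my own checks.

- **Dialling:** I gripped the knob at just past 9 o'clock. I turned it anticlockwise past 8 once and stopped on 8 at the second meeting, about 0.5° off by the measured tool position. I then turned clockwise past 11 once and stopped on 11 at the second meeting, about 0.2° off. Both figures rest on a dial centre known to 1–2 mm, so each could be out by another 2–3°, still inside the 7° tolerance.
- **Stop:** Turning slowly anticlockwise, I felt the stop a little past 6 o'clock, at about 8 N on the knob. The top and wrist pictures then showed the brass pin at the other end of its slot. I eased off before letting go.
- **Lid:** It slid by its handle with about 3 N and came up against its end stop at 8 N. The top picture shows the lid's edge moved about 101 mm (100 mm is fully open).
- **End state:** The gripper is well clear of everything. In the top and scene pictures the cup, pipe piece, glue, screwdriver, elbow and carton look unmoved. The arm hides part of the top view, and I did not check the wrench separately.
- **Disagreements:** The first wrist picture, taken before the arm had settled, put the dial centre about 5 mm off, so I replaced it with later still pictures. The force reading showed a steady sideways pull of 4–5 N during parts of the dialling, which suggests the turning circle was about half a millimetre off.

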